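# Close up the shaft support and clip in the test rod

### The job

Set up the inspection fixture: stand the loose blue support block on the fixture's plate and butt it flush against the fixed blue head, in line with it and with no gap between them. Then lift the steel test rod from its green cradle, lay it along the fixture with its red middle band about midway between the clip and the block's V, and push it down past the sprung orange jaw until it sits fully home in the fork clip and in the V. Let go of everything, and do not move or tip the dial gauge stand, caliper, V-block or jar.

Things in the scene. Friction and masses are not known exactly. Their poses are not given: they have to be found in the camera images.
- fixture: fixed dark steel plate 230 x 84 x 12 mm; origin at the centre of its underside, x along its length, pointing to the robot's left within 0.45 rad. On it a fixed blue head: x -110 to -45 mm, y -24 to +24, top z = 46; the block butts against its flat end at x = -45. The plate is free from x = -45 to +115. On the head stands the fork clip.
- block_seat (a point): point on the fixture's plate top, at x = +5, y = 0, z = 12 mm of the fixture, axes as the fixture: the block's origin is here when the block is butted flush and in line with the head.
- rod_seat (a point): point at x = -40, y = 0, z = 70 mm of the fixture, axes as the fixture: the rod's origin (its middle) is here when the rod is fully home, x axes parallel (either way round).
- clip (a point): middle of the fork clip on the seated rod's axis: x = -85 (clip spans -93 to -77), y = 0, z = 70 mm of the fixture. Flat floor at z = 62. On -y a fixed aluminium prong, inner face y = -8.75, up to z = 97, flared outward from z = 86. On +y the orange jaw. A rod lowered in first rests on roller and prong, axis at z about 84, and snaps in when pushed on.
- jaw (a joint): hinge of the sprung orange jaw (rad): 0 shut, grows outward (+y of the fixture) to 0.6. Pivot at y = 20, z = 52 mm of the fixture, top edge z = 96; its white roller, radius 5, at y = 10.5, z = 77.8 overhangs the seated rod. Spring 0.07 Nm at 0, plus 0.45 Nm/rad; the rod passes at about 0.1 rad with 5 to 12 N down at the clip, then it shuts to 0.
- block: loose blue support block, 0.3 to 0.6 kg, 100 (x) x 48 (y) x 34 mm, with a white V rest on its middle; origin at the centre of its underside. The V (14 mm in x, 34 in y, top at 60) holds a 16 mm rod along x, axis 58 mm above the underside. The same either way round; grip across the 48 mm. It starts on one side of the fixture, the cradle on the other.
- rod: steel test rod, 16 mm diameter, 170 mm long, about 0.26 kg, with a red band 30 mm long on its middle; origin at its middle on its axis, x along its length (y and z may turn with it). It starts in the cradle with its axis 40 mm above the bench.
- cradle: green rod cradle, fixed: base 110 (x) x 60 x 8 mm, with black V rests 12 mm long at x = +40 and -40 mm, 34 mm over their arms in y; the rod lies along its x, and the space between the rests is free above the base. Origin at the centre of its underside.
- dial_stand: dial gauge on a round black base 76 mm in diameter with a post, 205 mm tall, just beyond the fixture on its -y side; leave alone. Origin at the centre of its underside.
- caliper: caliper lying flat, 160 x 50 x 14 mm, x along its beam, on the fixture's +y side (towards the robot); leave alone. Origin near its beam's middle, on the bench.
- vblock: steel V-block, 50 x 50 x 45 mm, close beyond the cradle's +x end; leave alone. Origin at the centre of its underside.
- jar: sample jar, 54 mm in diameter, 75 mm tall, white cap, close beyond the block's starting +x end; leave alone. Origin at the centre of its underside.
Not all that is in view belongs to the job. There is more than one size of the block; the job needs the smallest.

How it is judged:
By the outcome, as a careful person would: the job done as asked, in the order asked, and still so for the second after the job is handed in, with the robot touching nothing.
It also fails if it takes over 61 s, if anything falls off the work surface, if the arm or the gripper's body presses on something with over 40 N, if the wrist force passes 120 N, or if a joint passes its speed limit or range.

### The arm

A 7-joint arm with a two-finger parallel gripper is mounted at the origin on the work surface. World frame = base frame: x ahead of the robot, y to its left, z up, the work surface at z = 0. Lengths are in mm, angles in rad, forces in N, time in s.
With the tool pointing down it reaches from about 400 to 925 mm from the base axis. Payload 4.1 kg.
Tool frame: the origin (TCP) lies midway between the tips of the shut fingers; the grasp point (between the pads) lies ctrl.grip_point_offset behind it (ctrl.grip_point_offset is the distance from the TCP to the grasp point, in mm); z points along the fingers, y is the line along which they close (so a half turn about z gives the same grasp; the last joint's range is limited). The gripper opens to 85 mm and grips with 20 to 120 N. Pads are 22 mm wide; open, the fingers measure 114 mm over their backs; the gripper's body (76 mm by 85 mm) begins 54 mm behind the grasp point. The pads swing forward as they close: fully open they stand 13 mm farther back than shut.
Start: joints at [-0.099, 0.398, 0.045, 1.537, -0.019, 1.207, -0.051], TCP at [650.034, 0.031, 231.347] pointing down, gripper open.
Joint ranges: [-2.82, 2.82], [-0.49, 2.23], [-1.37, 1.46], [0, 2.46], [-1.36, 4.5], [0.23, 2], [-2.94, 2.94]. Speed limits (rad/s): [2.57, 2.57, 3.14, 3.14, 3.14, 3.14, 3.14].

### API

Orientations are given as a unit quaternion [x, y, z, w].
In Python, from station import ctrl gives the robot as it stands.
- The arm moves only by the tool servo_tool, never from a script. Its arguments are lists of equal length, an entry for each row: "delta_pos": the shift along the tool's x, y, z in units of 25 mm (1.0 is 25 mm), a list of three; "dr": the turn, a rotation vector about the tool's x, y, z in units of 6 degrees (1.0 is 6 degrees), a list of three. In form: {"delta_pos": [[x, y, z], ...], "dr": [[ax, ay, az], ...]}. A call has exactly 10 rows; each row shifts and turns the commanded pose from where the row before left it, along the tool's axes as they then stand; what a row does not reach is not made up. A row lasts 1/8 s, in which the tool goes at most 62.5 mm and 10.7 degrees, less where a joint would pass 70% of its speed; a pose out of reach is approached as far as the arm can. A call is refused whole if a number of a shift passes 1 or a number of a turn 1, either way. A call with a gripper value outside its range is refused whole. "fingers" is the opening, from 0 (shut) to 1 (fully open), set as the call begins (left out, the last holds). The fingers move at their own pace and stop on an object; "squeeze" is the grip in N (left out, the last holds). Time passes only in rows, so rows that do not move let the fingers close, or fill a call up. It gives the time, the measured TCP pose, the force, the opening and the grip force at its end, in the units of the state.
- ctrl.get_obs(): the state, without advancing time (a new reading comes with each control period).
- ctrl.snapshot(name): name is "scene" or "side" or "wrist"; returns a dict with "frame" (400x640x3 uint8, blue, green, red), "intrinsics" (3x3 intrinsics, pixels), "view" (4x4, takes a point from world to camera coordinates). Camera axes: x right, y down, z forward; pixel columns grow to the right and rows downward; lengths in mm; the calibration is good to about 2 mm. A picture is of the moment at which its call begins. There is no depth.
- ctrl.hand_in(): hands the job in; it is judged then, once.
Trained networks look in a picture, given as the dict that the camera call returned (one of the last four; its "shot" number tells which), for a name from the list of things; names that differ only in an ending like _2 or _b are one class to them, and where a whole thing is asked for, a point or a joint stands for the part that bears it (a point fixed in the world has none). Each returns a list of dicts, best first, with "score" (0 to 1); they miss things now and then, are a little off and sometimes report something else, mostly with a low value. They report only what shows in the picture. A call takes as long as a camera call. They do not tell look-alikes from the thing itself.
- ctrl.search_frame(query, picture): "box" ([centre column, centre row, width, height] in pixels, round what is visible of it).
- ctrl.masks_of(query, picture): "mask" (400x640 bool, what is visible of it) and "box" ([centre column, centre row, width, height] in pixels, round what is visible of it).
- ctrl.landmark_of(query, picture): "xy" ([column, row] in pixels: a listed point, or the origin of a listed thing).
The state is a dict: "time": time; "joint_pos": joint angles; "joint_vel": joint speeds; "tau": joint torques, N m; "tcp_pos": TCP position; "tcp_rot": TCP orientation; "force": force on the tool from outside, world axes, zero at the start; "torque": the same for the moment, N m; "gripper_width": opening from 0.0 (shut) to 1.0 (fully open); "gripper_force": force on a finger pad.
Only numpy, scipy, OpenCV 4.12 (cv2) and the standard library are available. Lean on these libraries where they do the work, as an engineer would, in place of code of your own. Each camera call takes 0.05 s, during which the arm holds its last target. There are 200 camera calls.

## Working session

There is one attempt and no reset: what is moved stays moved. The work goes in short steps, Python scripts to look and compute and a tool call to move; the robot and the scene stay as the last step left them, time stands still between calls to the robot, and variables do not carry over. Pictures are saved under pics/ and viewed, at most 13 in all, crops included, and the job is handed in when it is done.

Besides the shell and the picture viewer there is one more tool, called after ">>>" as name(argument=value, ...), one argument or row to a line, values as JSON. servo_tool: Moves the arm, as the interface text tells. Its arguments: {"type":"object","properties":{"delta_pos":{"type":"array","items":{"type":"array","items":{"type":"number"}}},"dr":{"type":"array","items":{"type":"array","items":{"type":"number"}}},"fingers":{"type":"number"},"squeeze":{"type":"number"}},"required":["delta_pos","dr"]}

```bash
ls; mkdir -p pics; cat > h.py <<'E'
import numpy as np, cv2, json
from station import ctrl
from scipy.spatial.transform import Rotation as R
def proj(s,P):
    P=np.atleast_2d(P).astype(float); V=np.array(s["view"]);c=P@V[:3,:3].T+V[:3,3]
    p=c@np.array(s["intrinsics"]).T; return p[:,:2]/p[:,2:]
def ray(s,uv):
    V=np.array(s["view"]);d=np.linalg.inv(np.array(s["intrinsics"]))@np.array([uv[0],uv[1],1.])
    Rm=V[:3,:3]; return -Rm.T@V[:3,3], (Rm.T@d)/np.linalg.norm(d)
def atz(s,uv,z):
    o,d=ray(s,uv); return o+d*(z-o[2])/d[2]
def tri(obs):
    A=np.zeros((3,3));b=np.zeros(3)
    for s,uv in obs:
        o,d=ray(s,uv);M=np.eye(3)-np.outer(d,d);A+=M;b+=M@o
    X=np.linalg.solve(A,b); return X
E
python3 - <<'E'
from h import *
print(ctrl.grip_point_offset); o=ctrl.get_obs(); print(o)
S={}
for n in("scene","side","wrist"):
    s=ctrl.snapshot(n);S[n]=s;cv2.imwrite(f"pics/a_{n}.png",s["frame"])
    print(n,np.round(-np.array(s["view"])[:3,:3].T@np.array(s["view"])[:3,3]))
    for q in "fixture block_seat rod_seat clip block rod cradle dial_stand caliper vblock jar".split():
        r=ctrl.landmark_of(q,s); print(q,[(np.round(x["xy"]).tolist(),round(x["score"],2)) for x in r])
a=np.vstack([S["scene"]["frame"],S["side"]["frame"]])
cv2.imwrite("pics/a.png",cv2.resize(a,None,fx=.75,fy=.75))
E
```

```text
pics
18.700000000000003
{'time': 0.0, 'joint_pos': array([-0.09899394,  0.39921933,  0.04505959,  1.53787392, -0.01870376,
        1.20687445, -0.05070066]), 'joint_vel': array([ 2.63431518e-04,  4.81827761e-05, -6.73122471e-04,  6.93004640e-04,
       -2.07515791e-03, -1.57350700e-03,  3.00525769e-04]), 'tau': array([-9.65094187e-04, -4.75129580e+01,  1.36406265e+00, -2.54227209e+01,
        1.14684159e-02,  9.53188282e-03,  3.56541250e-05]), 'tcp_pos': array([6.49376099e+02, 3.69950032e-03, 2.30249016e+02]), 'tcp_rot': array([ 7.07078011e-01,  7.07134876e-01, -7.39253446e-04, -6.38187904e-04]), 'force': array([ 1.22449797, -0.40407379,  0.31105388]), 'torque': array([ 0.02841883, -0.02209945,  0.0095007 ]), 'gripper_force': 0.0, 'gripper_width': 0.9953949946404846}
scene [ 981. -444.  827.]
fixture [([337.0, 222.0], 0.71), ([387.0, 186.0], 0.67), ([220.0, 278.0], 0.65)]
block_seat [([338.0, 216.0], 0.66), ([384.0, 188.0], 0.54)]
rod_seat [([322.0, 210.0], 0.83)]
clip [([311.0, 217.0], 0.69), ([328.0, 191.0], 0.26)]
block [([220.0, 277.0], 0.81), ([172.0, 248.0], 0.81), ([297.0, 292
[... 388 characters left out ...]
[321.0, 205.0], 0.31)]
block [([401.0, 183.0], 0.84), ([454.0, 197.0], 0.75), ([332.0, 181.0], 0.61)]
rod [([253.0, 294.0], 0.89), ([256.0, 309.0], 0.73), ([244.0, 272.0], 0.41)]
cradle [([255.0, 305.0], 0.83), ([321.0, 204.0], 0.75)]
dial_stand [([266.0, 216.0], 0.88)]
caliper [([326.0, 253.0], 0.9)]
vblock [([246.0, 270.0], 0.95)]
jar [([380.0, 166.0], 0.75)]
wrist [651.  65. 374.]
fixture [([237.0, 156.0], 0.86)]
block_seat [([232.0, 152.0], 0.68)]
rod_seat [([217.0, 197.0], 0.93)]
clip [([218.0, 235.0], 0.63)]
block [([213.0, 236.0], 0.61), ([109.0, 393.0], 0.53), ([159.0, 108.0], 0.3)]
rod []
cradle []
dial_stand [([336.0, 132.0], 0.57)]
caliper [([158.0, 106.0], 0.88)]
vblock []
jar []
```

View pics/a.png

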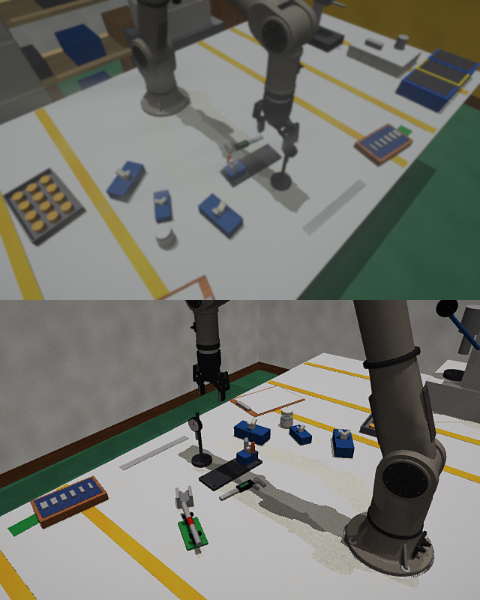

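View pics/a_wrist.png

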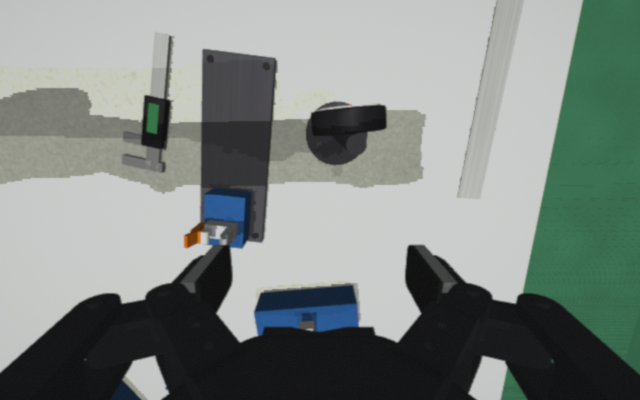

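The first stacked view (shown at 0.75 scale) has three blue blocks. In side-camera pixels they are at (332,181) large, (401,183) small with the jar at (381,160) beyond its end, and (454,197) medium. The fixture is at (308,224), the green cradle with the rod at (253,305), and the V-block at (246,270). The wrist view shows the fixture with the head at (225,215), the caliper at (155,110) and the dial stand at (336,132).

Candidates in scene pixels are (220,277), (172,248) and (297,292). I'll check their sizes by measurement and a close crop.

```bash
python3 - <<'E'
from h import *
S={n:ctrl.snapshot(n) for n in("scene","side")}
L={"blockS":((220,277),(401,183)),"blockM":((172,248),(454,197)),"blockL":((297,292),(332,181)),"jar":((227,320),(380,166)),"fixt":((337,222),(308,224)),"dial":((374,240),(266,216)),"cal":((328,191),(326,253)),"clip":((311,217),(331,192)),"seat":((338,216),(308,228))}
for k,(a,b) in L.items(): print(k,np.round(tri([(S["scene"],a),(S["side"],b)])))
for k,p,z in(("cradle",(255,305),0),("vb",(246,270),0),("rod",(253,294),40)): print(k,np.round(atz(S["side"],p,z)))
for n,s in S.items():
    for r in ctrl.masks_of("block",s):
        m=r["mask"].astype(np.uint8); (c,wh,an)=cv2.minAreaRect(cv2.findNonZero(m)); print(n,np.round(c),np.round(wh),m.sum(),round(r["score"],2))
s=S["side"]["frame"]; cv2.imwrite("pics/b.png",np.hstack([cv2.resize(s[130:250,290:490],(400,240),interpolation=2),cv2.resize(S["scene"]["frame"][200:340,130:340],(390,240))]))
E
```

```text
blockS [ 478. -312.    2.]
blockM [ 318. -356.   -4.]
blockL [ 646. -194.    4.]
jar [ 586. -360.    4.]
fixt [557.  24.   5.]
dial [671.  62.   1.]
cal [449.  86.   1.]
clip [538. -53.  76.]
seat [544.  40.   7.]
cradle [452. 311.   0.]
vb [552. 247.   0.]
rod [447. 316.  40.]
scene [216. 275.] [43. 24.] 944 0.87
scene [293. 287.] [62. 34.] 1979 0.84
scene [167. 241.] [35. 60.] 1750 0.58
side [337. 173.] [49. 31.] 1085 0.77
side [400. 180.] [32. 24.] 616 0.61
side [322. 251.] [16. 65.] 580 0.19
```

View pics/b.png

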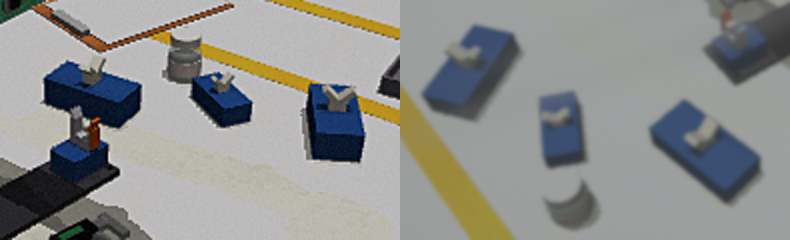

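The crop confirms it. The small block at scene (220,277), side (401,183), is clearly the smallest of the three and has the jar just past its end. Its world position is about (478,-312).

```bash
cat >> h.py <<'E'
def Ryaw(a): # tool pointing down, tool x at world yaw a
    x=np.array([np.cos(a),np.sin(a),0]);z=np.array([0,0,-1.]);return np.stack([x,np.cross(z,x),z],1)
def plan(pts,p0=None,R0=None):
    """pts: list of (pos,yaw,nrows); prints rows in tool units, rounding carried along"""
    o=ctrl.get_obs();p=np.array(o["tcp_pos"]) if p0 is None else np.array(p0,float)
    Rm=R.from_quat(o["tcp_rot"]).as_matrix() if R0 is None else R0
    D=[];T=[]
    for q,a,n in pts:
        q=np.array(q,float);Rt=Ryaw(a);ps=p.copy()
        rv=R.from_matrix(Rm.T@Rt).as_rotvec();Rs=Rm.copy()
        for k in range(1,n+1):
            d=np.round(Rm.T@(ps+(q-ps)*k/n-p)/25,2); 
            t=np.round(R.from_matrix(Rm.T@Rs@R.from_rotvec(rv*k/n).as_matrix()).as_rotvec()/np.radians(6),2)
            p=p+Rm@d*25; Rm=Rm@R.from_rotvec(t*np.radians(6)).as_matrix(); D.append((d+0).tolist());T.append((t+0).tolist())
    while len(D)%10: D.append([0,0,0]);T.append([0,0,0])
    for i in range(0,len(D),10): print("P",json.dumps(D[i:i+10]));print("R",json.dumps(T[i:i+10]))
    print("max",np.abs(D).max(),np.abs(T).max())
def st():
    o=ctrl.get_obs();M=R.from_quat(o["tcp_rot"]).as_matrix()
    print("t",round(o["time"],2),"tcp",np.round(o["tcp_pos"],1),"yaw",round(np.arctan2(M[1,0],M[0,0]),4),"tilt",np.round(M[2,:2],4),"F",np.round(o["force"],1),"w",round(o["gripper_width"],3),"gf",round(o["gripper_force"],1))
    return np.array(o["tcp_pos"])
E
python3 -c "
from h import *
st(); plan([((519,-330,200),2.72,20)])"
```

```text
t 2.0 tcp [650.    0.  231.4] yaw 1.5709 tilt [-0.      0.0001] F [-0.1 -0.3  0.2] w 1.005 gf 0.0
P [[-0.66, -0.26, 0.06], [-0.64, -0.3, 0.07], [-0.63, -0.34, 0.06], [-0.6, -0.37, 0.06], [-0.59, -0.41, 0.06], [-0.56, -0.43, 0.07], [-0.53, -0.47, 0.06], [-0.5, -0.5, 0.06], [-0.48, -0.53, 0.06], [-0.44, -0.55, 0.07]]
R [[0.0, 0.0, -0.55], [0.0, 0.0, -0.55], [0.0, 0.0, -0.55], [0.0, 0.0, -0.54], [0.0, 0.0, -0.55], [0.0, 0.0, -0.55], [0.0, 0.0, -0.55], [0.0, 0.0, -0.55], [0.0, 0.0, -0.55], [0.0, 0.0, -0.55]]
P [[-0.41, -0.58, 0.06], [-0.38, -0.61, 0.06], [-0.34, -0.62, 0.06], [-0.31, -0.64, 0.07], [-0.27, -0.66, 0.06], [-0.23, -0.67, 0.06], [-0.19, -0.68, 0.07], [-0.15, -0.7, 0.06], [-0.12, -0.7, 0.06], [-0.07, -0.7, 0.06]]
R [[0.0, 0.0, -0.55], [0.0, 0.0, -0.54], [0.0, 0.0, -0.55], [0.0, 0.0, -0.55], [0.0, 0.0, -0.55], [0.0, 0.0, -0.55], [0.0, 0.0, -0.55], [0.0, 0.0, -0.55], [0.0, 0.0, -0.54], [0.0, 0.0, -0.55]]
max 0.7 0.55
```

>>> servo_tool(
  delta_pos=[
    [-0.66, -0.26, 0.06],
    [-0.64, -0.3, 0.07],
    [-0.63, -0.34, 0.06],
    [-0.6, -0.37, 0.06],
    [-0.59, -0.41, 0.06],
    [-0.56, -0.43, 0.07],
    [-0.53, -0.47, 0.06],
    [-0.5, -0.5, 0.06],
    [-0.48, -0.53, 0.06],
    [-0.44, -0.55, 0.07],
  ],
  dr=[
    [0.0, 0.0, -0.55],
    [0.0, 0.0, -0.55],
    [0.0, 0.0, -0.55],
    [0.0, 0.0, -0.54],
    [0.0, 0.0, -0.55],
    [0.0, 0.0, -0.55],
    [0.0, 0.0, -0.55],
    [0.0, 0.0, -0.55],
    [0.0, 0.0, -0.55],
    [0.0, 0.0, -0.55],
  ],
)

```text
time: 3.25
tcp_pos: [584.4, -165.5, 215.6]
tcp_rot: [0.477, 0.879, 0.0, 0.0]
force: [-0.4, -0.2, -0.5]
gripper_width: 0.998
gripper_force: 0.0
```

>>> servo_tool(
  delta_pos=[
    [-0.41, -0.58, 0.06],
    [-0.38, -0.61, 0.06],
    [-0.34, -0.62, 0.06],
    [-0.31, -0.64, 0.07],
    [-0.27, -0.66, 0.06],
    [-0.23, -0.67, 0.06],
    [-0.19, -0.68, 0.07],
    [-0.15, -0.7, 0.06],
    [-0.12, -0.7, 0.06],
    [-0.07, -0.7, 0.06],
  ],
  dr=[
    [0.0, 0.0, -0.55],
    [0.0, 0.0, -0.54],
    [0.0, 0.0, -0.55],
    [0.0, 0.0, -0.55],
    [0.0, 0.0, -0.55],
    [0.0, 0.0, -0.55],
    [0.0, 0.0, -0.55],
    [0.0, 0.0, -0.55],
    [0.0, 0.0, -0.54],
    [0.0, 0.0, -0.55],
  ],
)

```text
time: 4.5
tcp_pos: [518.9, -330.5, 200.1]
tcp_rot: [0.209, 0.978, -0.0, 0.0]
force: [0.6, 0.9, 0.7]
gripper_width: 1.0
gripper_force: 0.0
```

```bash
python3 - <<'E'
from h import *
st(); s=ctrl.snapshot("wrist"); cv2.imwrite("pics/w1.png",s["frame"])
for q in("block","jar"):
    for r in ctrl.landmark_of(q,s): print(q,np.round(r["xy"]),round(r["score"],2),np.round(atz(s,r["xy"],0)))
np.savez("w1.npz",f=s["frame"],intrinsics=s["intrinsics"],view=s["view"])
f=s["frame"].astype(int); m=((f[...,0]>f[...,2]*1.8)&(f[...,0]>50)).astype(np.uint8)
n,l,stt,c=cv2.connectedComponentsWithStats(m)
for i in range(1,n):
    if stt[i,4]>500: print(stt[i],c[i].round())
E
```

```text
t 4.5 tcp [ 518.9 -330.5  200.1] yaw 2.7215 tilt [-0.0003 -0.    ] F [0.6 0.9 0.7] w 1.0 gf 0.0
block [316. 144.] 0.96 [ 480. -316.    0.]
block [451. 221.] 0.81 [ 634. -201.    0.]
block [215.  12.] 0.79 [ 313. -356.    0.]
jar [312. 239.] 0.77 [ 585. -369.    0.]
[ 137    0  105   81 5083] [187.  32.]
[ 545   64   61   58 1208] [571.  94.]
[ 293   95   51   98 3592] [317. 142.]
[ 415  164  105  124 6117] [465. 222.]
```

View pics/w1.png

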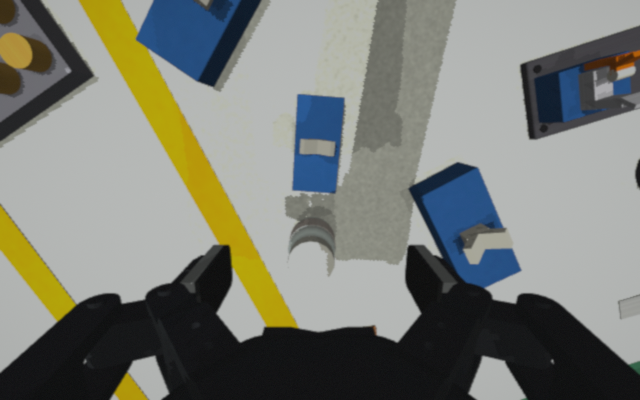

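The wrist view shows the small block at (318,143), spanning x 294–344 and y 95–192. The jar is at (312,245), the large block at (465,222), the medium block at the top left and the fixture head at (560,92).

```bash
cat >> h.py <<'E'
from scipy.optimize import minimize
def bluemask(f):
    f=f.astype(int); return ((f[...,0]>f[...,2]*1.8)&(f[...,0]>50)).astype(np.uint8)
def boxfit(s,mask,x0,lx,ly,z0,z1):
    """fit (x,y,yaw) of an upright box to a filled silhouette mask"""
    mask=mask.astype(np.uint8);S=8
    def hull(v):
        c,q=np.cos(v[2]),np.sin(v[2]);P=[]
        for a in(-1,1):
            for b in(-1,1):
                for z in(z0,z1):P.append([v[0]+c*a*lx/2-q*b*ly/2,v[1]+q*a*lx/2+c*b*ly/2,z])
        return cv2.convexHull(proj(s,P).astype(np.float32))
    def cost(v):
        im=np.zeros(mask.shape,np.uint8);h=hull(v)
        big=np.zeros((mask.shape[0]*3,mask.shape[1]*3),np.uint8)
        cv2.fillConvexPoly(big,np.round((h+.5)*3*16-8).astype(int),255,shift=4)
        im=cv2.resize(big,mask.shape[::-1],interpolation=cv2.INTER_AREA)/255.
        return 1-np.minimum(im,mask).sum()/np.maximum(im,mask).sum()
    sx=np.array(x0)+np.array([[0,0,0],[6,0,0],[0,6,0],[0,0,.1]])
    r=minimize(cost,x0,method="Nelder-Mead",options=dict(initial_simplex=sx,xatol=.02,fatol=1e-5,maxiter=200))
    return r.x,r.fun
E
python3 - <<'E'
from h import *
z=np.load("w1.npz");s=dict(frame=z["f"],intrinsics=z["intrinsics"],view=z["view"])
m=bluemask(s["frame"]);n,l,stt,c=cv2.connectedComponentsWithStats(m)
i=l[110,320];mm=(l==i).astype(np.uint8);mm=cv2.morphologyEx(cv2.copyMakeBorder(mm,30,30,30,30,0),cv2.MORPH_CLOSE,np.ones((25,25)))[30:-30,30:-30]
for L in(100,):print(boxfit(s,mm,[480,-316,-.42],L,48,0,34))
def f2(v):return 0
for L,W,H in((115,55,34),(100,48,40),(90,44,34)):print(L,W,H,boxfit(s,mm,[480,-316,-.42],L,W,0,H))
E
```

```text
(array([ 479.75000617, -314.99309633,   -0.5016566 ]), np.float64(0.06345180111151683))
115 55 34 (array([ 486.21697565, -318.72317509,   -0.49841246]), np.float64(0.2755017385469407))
100 48 40 (array([ 480.31304027, -315.00432294,   -0.50399289]), np.float64(0.09717817504926007))
90 44 34 (array([ 476.45770108, -312.1632304 ,   -0.49682524]), np.float64(0.10851388265229756))
```

```bash
python3 -c "
from h import *
plan([((479,-314.5,90),2.64,10)])"
```

```text
P [[0.17, -0.01, 0.44], [0.17, 0.0, 0.44], [0.17, -0.01, 0.44], [0.17, -0.01, 0.44], [0.17, -0.01, 0.44], [0.17, -0.01, 0.44], [0.17, -0.02, 0.44], [0.17, -0.01, 0.44], [0.17, -0.02, 0.44], [0.17, -0.01, 0.44]]
R [[0.0, 0.0, 0.07], [0.0, 0.0, 0.08], [0.0, 0.0, 0.07], [0.0, 0.0, 0.07], [0.0, 0.0, 0.08], [0.0, 0.0, 0.07], [0.0, 0.0, 0.07], [0.0, 0.0, 0.07], [0.0, 0.0, 0.08], [0.0, 0.0, 0.07]]
max 0.44 0.08
```

>>> servo_tool(
  delta_pos=[
    [0.17, -0.01, 0.44],
    [0.17, -0.01, 0.44],
    [0.17, -0.01, 0.44],
    [0.17, -0.01, 0.44],
    [0.17, -0.01, 0.44],
    [0.17, -0.01, 0.44],
    [0.17, -0.01, 0.44],
    [0.17, -0.01, 0.44],
    [0.17, -0.02, 0.44],
    [0.17, -0.01, 0.44],
  ],
  dr=[
    [0.0, 0.0, 0.07],
    [0.0, 0.0, 0.08],
    [0.0, 0.0, 0.07],
    [0.0, 0.0, 0.07],
    [0.0, 0.0, 0.08],
    [0.0, 0.0, 0.07],
    [0.0, 0.0, 0.07],
    [0.0, 0.0, 0.07],
    [0.0, 0.0, 0.08],
    [0.0, 0.0, 0.07],
  ],
)

```text
time: 5.9
tcp_pos: [479.5, -313.6, 89.4]
tcp_rot: [0.247, 0.969, -0.0, 0.0]
force: [0.3, 0.3, -0.1]
gripper_width: 1.001
gripper_force: 0.0
```

```bash
python3 - <<'E'
from h import *
st(); s=ctrl.snapshot("wrist"); cv2.imwrite("pics/w2.png",s["frame"])
r=ctrl.landmark_of("block",s);print([(np.round(a["xy"]),round(a["score"],2)) for a in r])
z=np.load("w1.npz");s1=dict(intrinsics=z["intrinsics"],view=z["view"])
print("tri",tri([(s,r[0]["xy"]),(s1,(316,144))]))
m=bluemask(s["frame"]);n,l,stt,c=cv2.connectedComponentsWithStats(m)
print([(stt[i],c[i].round()) for i in range(1,n) if stt[i,4]>500])
for v in ((479.75,-315,-.5),):
    c,q=np.cos(v[2]),np.sin(v[2])
    P=[[v[0]+c*a*50-q*b*24,v[1]+q*a*50+c*b*24,34] for a,b in((1,1),(1,-1),(-1,-1),(-1,1))]
    print(proj(s,P).round())
E
```

```text
t 5.9 tcp [ 479.5 -313.6   89.4] yaw 2.6426 tilt [-0.0002  0.    ] F [ 0.3  0.3 -0.1] w 1.001 gf 0.0
[(array([314., 203.]), 0.71), (array([511., 287.]), 0.62)]
tri [ 479.60729274 -316.67192967  -10.25478926]
[(array([   29,     0,   160,   144, 13264], dtype=int32), array([105.,  65.])), (array([ 283,  145,   69,  134, 7195], dtype=int32), array([317., 207.])), (array([ 450,  216,  154,  112, 8383], dtype=int32), array([526., 268.]))]
[[348. 280.]
 [285. 280.]
 [281. 148.]
 [352. 148.]]
```

View pics/w2.png

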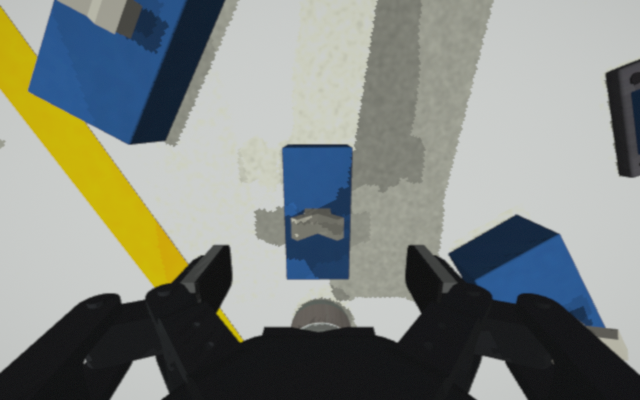

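The block lies at (317,212), centred between the fingers. The model's predicted corners match it to about 2 px, and the jar and the large block are clear of the fingers. I'll go down and grasp.

```bash
python3 -c "
from h import *
plan([((479.8,-315,6),2.6415,10)])"
```

```text
P [[-0.01, 0.0, 0.33], [-0.01, -0.01, 0.33], [-0.01, 0.0, 0.33], [-0.01, -0.01, 0.33], [-0.01, 0.0, 0.33], [-0.01, -0.01, 0.33], [-0.01, 0.0, 0.33], [-0.01, 0.0, 0.33], [-0.01, -0.01, 0.33], [-0.01, 0.0, 0.33]]
R [[0.0, 0.0, 0.0], [0.0, -0.01, 0.0], [0.0, 0.0, 0.0], [0.0, 0.0, 0.01], [0.0, 0.0, 0.0], [0.0, -0.01, 0.0], [0.0, 0.0, 0.0], [0.0, 0.0, 0.0], [0.0, -0.01, 0.0], [0.0, 0.0, 0.0]]
max 0.33 0.01
```

>>> servo_tool(
  delta_pos=[
    [-0.01, 0, 0.33],
    [-0.01, -0.01, 0.33],
    [-0.01, 0, 0.33],
    [-0.01, -0.01, 0.33],
    [-0.01, 0, 0.33],
    [-0.01, -0.01, 0.33],
    [-0.01, 0, 0.33],
    [-0.01, 0, 0.33],
    [-0.01, -0.01, 0.33],
    [-0.01, 0, 0.33],
  ],
  dr=[
    [0, 0, 0],
    [0, 0, 0],
    [0, 0, 0],
    [0, 0, 0],
    [0, 0, 0],
    [0, 0, 0],
    [0, 0, 0],
    [0, 0, 0],
    [0, 0, 0],
    [0, 0, 0],
  ],
)

```text
time: 7.25
tcp_pos: [481.5, -315.8, 7.1]
tcp_rot: [0.247, 0.969, 0.0, 0.0]
force: [0.0, -0.3, -0.8]
gripper_width: 0.999
gripper_force: 0.0
```

>>> servo_tool(
  delta_pos=[
    [0, 0, 0],
    [0, 0, 0],
    [0, 0, 0],
    [0, 0, 0],
    [0, 0, 0],
    [0, 0, 0],
    [0, 0, 0],
    [0, 0, 0],
    [0, 0, 0],
    [0, 0, 0],
  ],
  dr=[
    [0, 0, 0],
    [0, 0, 0],
    [0, 0, 0],
    [0, 0, 0],
    [0, 0, 0],
    [0, 0, 0],
    [0, 0, 0],
    [0, 0, 0],
    [0, 0, 0],
    [0, 0, 0],
  ],
  fingers=0,
  squeeze=60,
)

```text
time: 8.5
tcp_pos: [482.0, -316.0, 8.1]
tcp_rot: [0.247, 0.969, -0.0, 0.001]
force: [-0.3, -0.1, 5.0]
gripper_width: 0.549
gripper_force: 65.7
```

```bash
python3 -c "
from h import *
p=st(); plan([((p[0],p[1],130),2.6415,10)])"
```

```text
t 8.5 tcp [ 482.  -316.     8.1] yaw 2.6432 tilt [-0.0012  0.0002] F [-0.3 -0.1  5. ] w 0.549 gf 65.7
P [[0.0, 0.0, -0.49], [0.0, 0.0, -0.49], [0.0, 0.0, -0.48], [0.0, 0.0, -0.49], [0.0, 0.0, -0.49], [0.0, 0.0, -0.49], [0.0, 0.0, -0.48], [0.0, 0.0, -0.49], [0.0, 0.0, -0.49], [0.0, 0.0, -0.49]]
R [[0.0, 0.0, 0.0], [0.0, 0.0, 0.0], [0.0, 0.0, 0.0], [0.0, 0.0, 0.01], [0.0, 0.01, 0.0], [0.0, 0.0, 0.0], [0.0, 0.0, 0.0], [0.0, 0.0, 0.0], [0.0, 0.0, 0.0], [0.0, 0.0, 0.01]]
max 0.49 0.01
```

>>> servo_tool(
  delta_pos=[
    [0, 0, -0.49],
    [0, 0, -0.49],
    [0, 0, -0.49],
    [0, 0, -0.49],
    [0, 0, -0.49],
    [0, 0, -0.49],
    [0, 0, -0.49],
    [0, 0, -0.49],
    [0, 0, -0.49],
    [0, 0, -0.49],
  ],
  dr=[
    [0, 0, 0],
    [0, 0, 0],
    [0, 0, 0],
    [0, 0, 0],
    [0, 0, 0],
    [0, 0, 0],
    [0, 0, 0],
    [0, 0, 0],
    [0, 0, 0],
    [0, 0, 0],
  ],
)

```text
time: 9.75
tcp_pos: [481.4, -315.7, 130.9]
tcp_rot: [0.247, 0.969, 0.0, 0.0]
force: [-0.1, -0.4, -5.3]
gripper_width: 0.549
gripper_force: 64.6
```

```bash
python3 - <<'E'
from h import *
st(); s=ctrl.snapshot("wrist"); o=ctrl.get_obs()
def T(p,Rm): M=np.eye(4);M[:3,:3]=Rm;M[:3,3]=p;return M
C=np.array(s["view"])@T(o["tcp_pos"],R.from_quat(o["tcp_rot"]).as_matrix()) # tcp->cam
np.save("C.npy",C)
z=np.load("w1.npz"); V1=C@np.linalg.inv(T([518.9,-330.5,200.1],Ryaw(2.7215)));print("chk",np.abs(V1-z["view"]).max())
V=C@np.linalg.inv(T([650.0,0,231.35],Ryaw(np.pi/2)))
f=cv2.imread("pics/a_wrist.png"); a=dict(frame=f,intrinsics=s["intrinsics"],view=V); np.savez("a.npz",f=f,intrinsics=s["intrinsics"],view=V)
print(np.round(V,3).tolist())
g=cv2.cvtColor(f,cv2.COLOR_BGR2HSV)
m=((g[...,2]<110)).astype(np.uint8); m[260:]=0; m[:,:198]=0;m[:,282:]=0
m[:50]=0
m=m|bluemask(f)*(np.arange(400)[:,None]<255)*((np.arange(640)>198)&(np.arange(640)<282))
n,l,stt,c=cv2.connectedComponentsWithStats(m.astype(np.uint8)); i=1+stt[1:,4].argmax(); print(stt[i])
mm=cv2.morphologyEx((l==i).astype(np.uint8),cv2.MORPH_CLOSE,np.ones((15,15)))
for q in("scene","side","wrist"):pass
print("plate",boxfit(a,mm,[552,30,1.5],230,84,0,12))
v=f.copy();v[mm>0,1]=255
cv2.imwrite("pics/fx.png",np.hstack([cv2.resize(f[30:260,170:300],None,fx=2.4,fy=2.4,interpolation=2),cv2.resize(v[30:260,170:300],None,fx=2.4,fy=2.4)]))
E
```

```text
t 9.75 tcp [ 481.4 -315.7  130.9] yaw 2.6432 tilt [0.     0.0001] F [-0.1 -0.4 -5.3] w 0.549 gf 64.6
chk 1.8015447948490646
[[1.0, 0.0, 0.001, -650.343], [-0.0, -0.967, 0.256, -31.915], [0.001, -0.256, -0.967, 376.233], [0.0, 0.0, 0.0, 1.0]]
[  198    50    79   210 13141]
plate (array([546.52505472,  29.49270816,   1.4444065 ]), np.float64(0.07222500578505864))
```

View pics/fx.png

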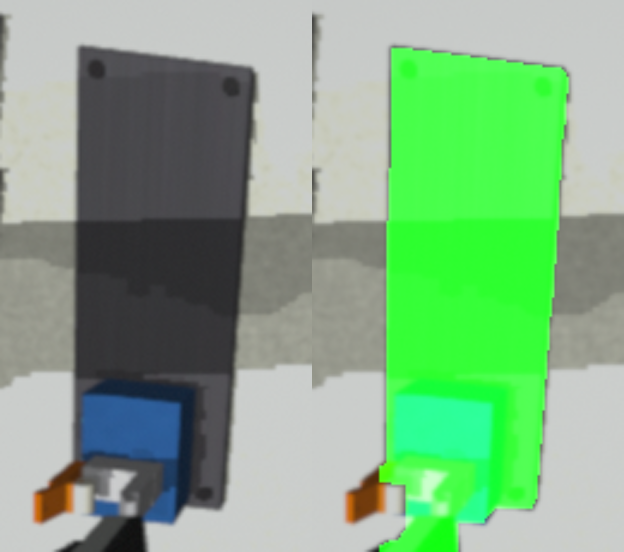

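The crop shows the plate with its top corners at about (203,49), (275,58) and (262,242), the blue head at (225,212) and the orange jaw on the left. The shadowed gripper corrupts the bottom of the mask, so I'll carry the block to a nearer view of the head and refine.

```bash
python3 -c "
from h import *
plan([((548,-115,200),1.45,20)])"
```

```text
P [[0.08, 0.42, -0.13], [0.1, 0.41, -0.14], [0.12, 0.4, -0.13], [0.15, 0.4, -0.14], [0.18, 0.38, -0.13], [0.19, 0.38, -0.14], [0.22, 0.36, -0.13], [0.24, 0.35, -0.14], [0.26, 0.34, -0.13], [0.28, 0.31, -0.14]]
R [[0.0, 0.0, 0.57], [0.0, 0.0, 0.57], [0.0, 0.0, 0.57], [0.0, 0.01, 0.57], [0.0, 0.0, 0.57], [0.01, 0.0, 0.57], [0.0, 0.0, 0.57], [0.0, 0.0, 0.57], [0.0, 0.0, 0.57], [0.0, 0.0, 0.57]]
P [[0.3, 0.3, -0.14], [0.31, 0.29, -0.13], [0.34, 0.26, -0.14], [0.34, 0.24, -0.13], [0.36, 0.23, -0.13], [0.38, 0.19, -0.14], [0.38, 0.18, -0.13], [0.4, 0.16, -0.14], [0.4, 0.13, -0.13], [0.41, 0.1, -0.14]]
R [[0.0, 0.0, 0.57], [0.0, 0.01, 0.57], [0.0, 0.0, 0.57], [0.0, 0.0, 0.57], [0.0, 0.0, 0.57], [0.0, 0.0, 0.56], [0.01, 0.0, 0.57], [0.0, 0.0, 0.57], [0.0, 0.01, 0.57], [0.0, 0.0, 0.57]]
max 0.42 0.57
```

>>> servo_tool(
  delta_pos=[
    [0.08, 0.42, -0.13],
    [0.1, 0.41, -0.14],
    [0.12, 0.4, -0.13],
    [0.15, 0.4, -0.14],
    [0.18, 0.38, -0.13],
    [0.19, 0.38, -0.14],
    [0.22, 0.36, -0.13],
    [0.24, 0.35, -0.14],
    [0.26, 0.34, -0.13],
    [0.28, 0.31, -0.14],
  ],
  dr=[
    [0, 0, 0.57],
    [0, 0, 0.57],
    [0, 0, 0.57],
    [0, 0, 0.57],
    [0, 0, 0.57],
    [0, 0, 0.57],
    [0, 0, 0.57],
    [0, 0, 0.57],
    [0, 0, 0.57],
    [0, 0, 0.57],
  ],
)

```text
time: 11.05
tcp_pos: [514.1, -214.7, 163.9]
tcp_rot: [0.521, 0.853, -0.0, -0.0]
force: [-0.5, -0.6, -5.4]
gripper_width: 0.547
gripper_force: 64.7
```

>>> servo_tool(
  delta_pos=[
    [0.3, 0.3, -0.14],
    [0.31, 0.29, -0.13],
    [0.34, 0.26, -0.14],
    [0.34, 0.24, -0.13],
    [0.36, 0.23, -0.13],
    [0.38, 0.19, -0.14],
    [0.38, 0.18, -0.13],
    [0.4, 0.16, -0.14],
    [0.4, 0.13, -0.13],
    [0.41, 0.1, -0.14],
  ],
  dr=[
    [0, 0, 0.57],
    [0, 0, 0.57],
    [0, 0, 0.57],
    [0, 0, 0.57],
    [0, 0, 0.57],
    [0, 0, 0.57],
    [0, 0, 0.57],
    [0, 0, 0.57],
    [0, 0, 0.57],
    [0, 0, 0.57],
  ],
)

```text
time: 12.3
tcp_pos: [546.8, -114.0, 197.6]
tcp_rot: [0.749, 0.662, -0.0, -0.0]
force: [0.5, -0.1, -5.1]
gripper_width: 0.549
gripper_force: 64.7
```

```bash
python3 - <<'E'
from h import *
st(); s=ctrl.snapshot("wrist"); cv2.imwrite("pics/w3.png",s["frame"]); np.savez("w3.npz",f=s["frame"],intrinsics=s["intrinsics"],view=s["view"])
for q in("block_seat","rod_seat","clip","fixture"):
    print(q,[(np.round(r["xy"]),round(r["score"],2),np.round(atz(s,r["xy"],dict(block_seat=12,rod_seat=70,clip=70,fixture=0)[q]),1)) for r in ctrl.landmark_of(q,s)[:2]])
E
```

```text
t 12.3 tcp [ 546.8 -114.   197.6] yaw 1.4476 tilt [ 0.     -0.0004] F [ 0.5 -0.1 -5.1] w 0.549 gf 64.7
block_seat [(array([299.,  43.]), 0.96, array([545.9,  32.7,  12. ]))]
rod_seat [(array([298.,  80.]), 0.88, array([542.8, -10.9,  70. ]))]
clip [(array([296., 136.]), 0.9, array([534.5, -56.9,  70. ]))]
fixture [(array([298.,  49.]), 0.75, array([544. ,  30.4,   0. ]))]
```

View pics/w3.png

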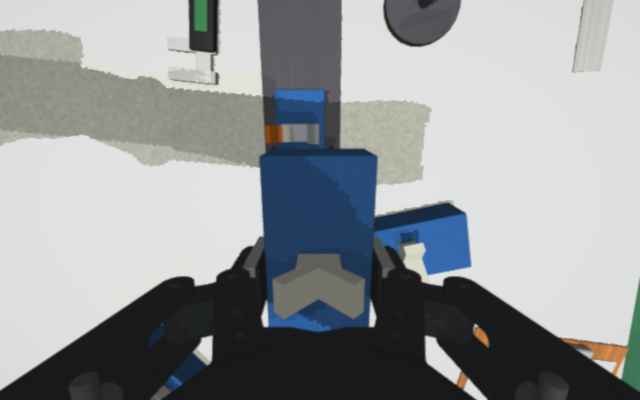

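The block is held squarely at the bottom of the view. Beyond it, the head's far end is at row 90 (columns 275–326), the plate's edges are at columns 259 and 341, and the orange jaw is at (273,134). I'll fit the edges.

```bash
python3 - <<'E'
from h import *
def load(n): z=np.load(n);return dict(frame=z["f"],intrinsics=z["intrinsics"],view=z["view"])
def edge(g,row,c0,c1,sign):
    d=sign*np.diff(g[row,c0:c1+1].astype(float)); i=d.argmax()
    w=d[max(0,i-2):i+3].clip(0); return c0+max(0,i-2)+(w*np.arange(len(w))).sum()/w.sum()+.5
def line(P):
    P=np.array(P);c=np.median(P,0)
    vx,vy,x,y=cv2.fitLine(P[:,:2].astype(np.float32),cv2.DIST_HUBER,0,.01,.01).ravel()
    if vy<0:vx,vy=-vx,-vy
    return np.arctan2(vy,vx),np.array([x,y])
s=load("w3.npz");g=cv2.GaussianBlur(cv2.cvtColor(s["frame"],6),(3,3),0)
b=cv2.GaussianBlur(s["frame"][...,0],(3,3),0)
L=[atz(s,(edge(g,r,248,272,-1),r),12) for r in range(3,80)]
Rr=[atz(s,(edge(g,r,330,352,1),r),12) for r in range(3,80)]
hl=[atz(s,(edge(b,r,266,284,1),r),46) for r in range(94,120)]
hr=[atz(s,(edge(b,r,316,334,-1),r),46) for r in range(94,120)]
hf=[]
for c in range(282,320):
    d=np.diff(b[80:100,c].astype(float));i=d.argmax();w=d[i-2:i+3].clip(0);hf.append(atz(s,(c,80+i-2+(w*np.arange(len(w))).sum()/w.sum()+.5),46))
for n,P in(("L",L),("R",Rr),("hl",hl),("hr",hr),("hf",hf)): a,c=line(P);print(n,round(a,4),c.round(2))
th=(line(L)[0]+line(Rr)[0])/2;u=np.array([np.cos(th),np.sin(th)]);nn=np.array([-u[1],u[0]])
for n,P in(("L",L),("R",Rr),("hl",hl),("hr",hr)): print(n,"lateral",round(line(P)[1]@nn,2))
print("face along",round(line(hf)[1]@u,2),"th",th)
a=load("a.npz");g=cv2.GaussianBlur(cv2.cvtColor(a["frame"],6),(3,3),0)
L2=[atz(a,(edge(g,r,190,214,-1),r),12) for r in range(60,185)]
t=[]
for c in range(210,270):
    d=-np.diff(g[40:70,c].astype(float));i=d.argmax();w=d[i-2:i+3].clip(0);t.append(atz(a,(c,40+i-2+(w*np.arange(len(w))).sum()/w.sum()+.5),12))
print("a: L",line(L2)[0],line(L2)[1]@nn,"far end along",line(t)[1]@u, "ang",line(t)[0])
E
```

```text
L 1.454 [506.6   47.88]
R 1.4566 [587.55  21.71]
hl 1.4575 [515.62 -27.95]
hr 1.4543 [562.5  -35.24]
hf 3.0253 [539.16 -15.29]
L lateral -497.71
R lateral -581.14
hl lateral -515.41
hr lateral -562.82
face along 46.94 th 1.455311
a: L 1.456309 -498.29065 far end along 208.02771 ang 3.0262587
```

```bash
python3 - <<'E'
from h import *
z=np.load("w3.npz");s=dict(frame=z["f"],intrinsics=z["intrinsics"],view=z["view"])
b=cv2.GaussianBlur(s["frame"][...,0].astype(np.float32)-s["frame"][...,2],(3,3),0)
t=np.array([546.8,-114]);zt=197.6-8.1+34;M=Ryaw(1.4476)
def sub(d,i): w=d[i-2:i+3].clip(0); return i-2+(w*np.arange(len(w))).sum()/w.sum()+.5
def tool(P): return (np.array(P)[:,:2]-t)@M[:2,:2]
l=[];r=[];f=[]
for row in range(160,230):
    d=np.diff(b[row,250:280]);l.append(atz(s,(250+sub(d,d[3:-3].argmax()+3),row),zt))
    d=-np.diff(b[row,360:392]);r.append(atz(s,(360+sub(d,d[3:-3].argmax()+3),row),zt))
g=cv2.GaussianBlur(s["frame"][...,0].astype(np.float32),(3,3),0)
for c in range(275,365):
    d=np.diff(g[148:166,c]);f.append(atz(s,(c,148+sub(d,d[3:-3].argmax()+3)),zt))
for n,P in(("l",l),("r",r),("f",f)):
    T=tool(P);v=cv2.fitLine(T.astype(np.float32),cv2.DIST_HUBER,0,.01,.01).ravel();print(n,np.median(T,0).round(2),"slope",(v[1]/v[0]).round(4))
print(b[190,250:280].round(),b[190,360:392].round())
th=1.4553;u=np.array([np.cos(th),np.sin(th)]);n=np.array([-u[1],u[0]])
seat=97.2*u-539.25*n;print("seat",seat)
E
```

```text
l [ 36.87 -22.86] slope -0.005
r [36.88 24.06] slope -0.0021
f [53.01  1.15] slope -664.9898
[ 0.  0.  0.  0.  0.  0.  0.  0.  1.  2.  8. 24. 46. 60. 64. 64. 64. 64.
 64. 64. 63. 64. 63. 63. 64. 64. 64. 64. 64. 64.] [81. 81. 81. 81. 81. 81. 82. 82. 82. 82. 82. 81. 80. 75. 57. 30. 11.  2.
  0.  0.  0.  0.  0.  0.  0.  0.  0.  0.  0.  0.  0.  0.]
seat [546.85866122  34.40940496]
```

```bash
python3 -c "
from h import *
plan([((547.1,42,150),1.454,10),((547.1,42,29),1.454,10)])"
```

```text
P [[0.62, -0.07, 0.19], [0.63, -0.08, 0.19], [0.62, -0.07, 0.19], [0.63, -0.07, 0.19], [0.62, -0.07, 0.19], [0.62, -0.08, 0.19], [0.63, -0.07, 0.18], [0.62, -0.07, 0.19], [0.63, -0.07, 0.19], [0.62, -0.07, 0.19]]
R [[0.0, 0.0, 0.0], [0.0, 0.0, -0.01], [0.0, 0.0, 0.0], [0.0, 0.0, -0.01], [0.0, 0.0, 0.0], [0.0, 0.0, 0.0], [0.0, 0.0, -0.01], [0.0, 0.0, 0.0], [0.0, 0.01, -0.01], [0.0, 0.0, 0.0]]
P [[0.0, 0.0, 0.48], [0.0, 0.0, 0.49], [0.0, 0.0, 0.48], [0.0, 0.0, 0.49], [0.0, 0.0, 0.48], [0.0, 0.0, 0.49], [0.0, 0.0, 0.48], [0.0, 0.0, 0.48], [0.0, 0.0, 0.49], [0.0, 0.0, 0.48]]
R [[0.0, 0.0, 0.0], [0.0, 0.0, 0.0], [0.0, 0.0, 0.0], [0.0, 0.0, 0.0], [0.0, 0.0, 0.0], [0.0, 0.0, 0.0], [0.0, 0.0, 0.0], [0.0, 0.0, 0.0], [0.0, 0.0, 0.0], [0.0, 0.0, 0.0]]
max 0.63 0.01
```

>>> servo_tool(
  delta_pos=[
    [0.62, -0.07, 0.19],
    [0.63, -0.08, 0.19],
    [0.62, -0.07, 0.19],
    [0.63, -0.07, 0.19],
    [0.62, -0.07, 0.19],
    [0.62, -0.08, 0.19],
    [0.63, -0.07, 0.18],
    [0.62, -0.07, 0.19],
    [0.63, -0.07, 0.19],
    [0.62, -0.07, 0.19],
  ],
  dr=[
    [0, 0, 0],
    [0, 0, -0.02],
    [0, 0, 0],
    [0, 0, -0.02],
    [0, 0, 0],
    [0, 0, 0],
    [0, 0, -0.02],
    [0, 0, 0],
    [0, 0, 0],
    [0, 0, 0],
  ],
)

```text
time: 13.8
tcp_pos: [547.5, 43.7, 150.0]
tcp_rot: [0.747, 0.665, 0.0, 0.0]
force: [0.5, -0.7, -6.0]
gripper_width: 0.549
gripper_force: 64.7
```

>>> servo_tool(
  delta_pos=[
    [0, 0, 0.48],
    [0, 0, 0.49],
    [0, 0, 0.48],
    [0, 0, 0.49],
    [0, 0, 0.48],
    [0, 0, 0.49],
    [0, 0, 0.48],
    [0, 0, 0.48],
    [0, 0, 0.48],
    [0, 0, 0.48],
  ],
  dr=[
    [0, 0, 0],
    [0, 0, 0],
    [0, 0, 0],
    [0, 0, 0],
    [0, 0, 0],
    [0, 0, 0],
    [0, 0, 0],
    [0, 0, 0],
    [0, 0, 0],
    [0, 0, 0],
  ],
)

```text
time: 15.05
tcp_pos: [547.6, 42.7, 28.8]
tcp_rot: [0.747, 0.665, 0.0, 0.0]
force: [0.6, -0.2, -5.5]
gripper_width: 0.549
gripper_force: 64.7
```

>>> servo_tool(
  delta_pos=[
    [0, 0, 0.04],
    [0, 0, 0.04],
    [0, 0, 0.04],
    [0, 0, 0.04],
    [0, 0, 0.04],
    [0, 0, 0.04],
    [0, 0, 0],
    [0, 0, 0],
    [0, 0, 0],
    [0, 0, 0],
  ],
  dr=[
    [0, 0, 0],
    [0, 0, 0],
    [0, 0, 0],
    [0, 0, 0],
    [0, 0, 0],
    [0, 0, 0],
    [0, 0, 0],
    [0, 0, 0],
    [0, 0, 0],
    [0, 0, 0],
  ],
)

```text
time: 16.3
tcp_pos: [547.5, 42.7, 23.6]
tcp_rot: [0.747, 0.665, 0.0, 0.0]
force: [0.2, -0.0, -5.1]
gripper_width: 0.544
gripper_force: 64.5
```

```bash
python3 -c "
from h import *
st()"
```

```text
t 16.3 tcp [547.5  42.7  23.6] yaw 1.4557 tilt [0.     0.0002] F [ 0.2 -0.  -5.1] w 0.544 gf 64.5
```

>>> servo_tool(
  delta_pos=[
    [0, -0.01, 0.03],
    [0, 0, 0.03],
    [0, 0, 0.03],
    [0, 0, 0.03],
    [-0.06, 0, 0],
    [-0.06, 0, 0],
    [-0.06, 0, 0],
    [-0.06, 0, 0],
    [-0.06, 0, 0],
    [-0.06, 0, 0],
  ],
  dr=[
    [0, 0, 0],
    [0, 0, 0],
    [0, 0, 0],
    [0, 0, 0],
    [0, 0, 0],
    [0, 0, 0],
    [0, 0, 0],
    [0, 0, 0],
    [0, 0, 0],
    [0, 0, 0],
  ],
)

```text
time: 17.55
tcp_pos: [546.1, 33.6, 20.6]
tcp_rot: [0.747, 0.665, 0.0, 0.0]
force: [0.3, 0.0, -4.4]
gripper_width: 0.553
gripper_force: 64.5
```

>>> servo_tool(
  delta_pos=[
    [0, 0, 0.02],
    [0, 0, 0.02],
    [0, 0, 0.01],
    [-0.02, 0, 0],
    [-0.02, 0, 0],
    [-0.02, 0, 0],
    [-0.02, 0, 0],
    [-0.02, 0, 0],
    [0, 0, 0],
    [0, 0, 0],
  ],
  dr=[
    [0, 0, 0],
    [0, 0, 0],
    [0, 0, 0],
    [0, 0, 0],
    [0, 0, 0],
    [0, 0, 0],
    [0, 0, 0],
    [0, 0, 0],
    [0, 0, 0],
    [0, 0, 0],
  ],
)

```text
time: 18.8
tcp_pos: [546.2, 33.5, 20.1]
tcp_rot: [0.746, 0.665, 0.001, -0.001]
force: [-2.6, 3.4, 5.0]
gripper_width: 0.551
gripper_force: 65.9
```

```bash
python3 -c "
from h import *
st()"
```

```text
t 18.8 tcp [546.2  33.5  20.1] yaw 1.4563 tilt [0.0026 0.0005] F [-2.6  3.4  5. ] w 0.551 gf 65.9
```

>>> servo_tool(
  delta_pos=[
    [0, 0, -0.01],
    [0, 0, -0.01],
    [0, 0, 0],
    [0, 0, 0],
    [-0.02, 0, 0],
    [-0.02, 0, 0],
    [-0.02, 0, 0],
    [-0.02, 0, 0],
    [0, 0, 0],
    [0, 0, 0],
  ],
  dr=[
    [0, 0, 0],
    [0, 0, 0],
    [0, 0, 0],
    [0, 0, 0],
    [0, 0, 0],
    [0, 0, 0],
    [0, 0, 0],
    [0, 0, 0],
    [0, 0, 0],
    [0, 0, 0],
  ],
)

```text
time: 20.05
tcp_pos: [546.7, 31.3, 20.1]
tcp_rot: [0.746, 0.665, 0.002, -0.0]
force: [1.1, 8.0, 1.5]
gripper_width: 0.549
gripper_force: 65.6
```

```bash
python3 - <<'E'
from h import *
st(); s=ctrl.snapshot("scene");t=ctrl.snapshot("side")
cv2.imwrite("pics/c.png",np.hstack([cv2.resize(s["frame"][150:260,270:400],(390,330),interpolation=2),cv2.resize(t["frame"][150:260,250:380],(390,330),interpolation=2)]))
E
```

```text
t 20.05 tcp [546.7  31.3  20.1] yaw 1.4561 tilt [0.0027 0.0019] F [1.1 8.  1.5] w 0.549 gf 65.6
```

View pics/c.png

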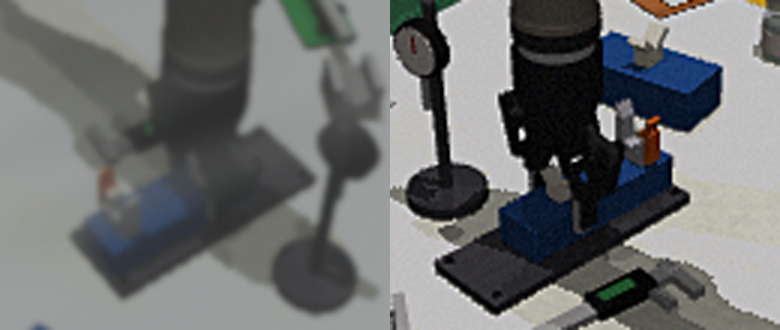

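The scene and side crops show the block held upright on the plate, with its end against the blue head and no visible gap. The measured stop agrees with the prediction. I'll trim the 0.8 mm sideways error, press again, release and look from above.

>>> servo_tool(
  delta_pos=[
    [0.1, 0, -0.01],
    [0.08, 0, 0],
    [0, -0.03, 0],
    [0, 0, 0],
    [-0.06, 0, 0],
    [-0.06, 0, 0],
    [-0.04, 0, 0],
    [-0.02, 0, 0.01],
    [0, 0, 0],
    [0, 0, 0],
  ],
  dr=[
    [0, 0, 0],
    [0, 0, 0],
    [0, 0, 0],
    [0, 0, 0],
    [0, 0, 0],
    [0, 0, 0],
    [0, 0, 0],
    [0, 0, 0],
    [0, 0, 0],
    [0, 0, 0],
  ],
)

```text
time: 21.4
tcp_pos: [545.0, 31.5, 20.1]
tcp_rot: [0.746, 0.666, 0.001, -0.001]
force: [2.5, 5.3, 0.3]
gripper_width: 0.553
gripper_force: 65.5
```

```bash
python3 -c "
from h import *
st()"
```

```text
t 21.4 tcp [545.   31.5  20.1] yaw 1.4571 tilt [0.0022 0.0002] F [2.5 5.3 0.3] w 0.553 gf 65.5
```

>>> servo_tool(
  delta_pos=[
    [0.1, 0, -0.01],
    [0.08, 0, 0],
    [0, 0.03, 0],
    [0, 0, 0],
    [-0.06, 0, 0],
    [-0.06, 0, 0],
    [-0.04, 0, 0],
    [-0.02, 0, 0.01],
    [0, 0, 0],
    [0, 0, 0],
  ],
  dr=[
    [0, 0, 0],
    [0, 0, 0],
    [0, 0, 0],
    [0, 0, 0],
    [0, 0, 0],
    [0, 0, 0],
    [0, 0, 0],
    [0, 0, 0],
    [0, 0, 0],
    [0, 0, 0],
  ],
)

```text
time: 22.65
tcp_pos: [545.0, 31.7, 20.1]
tcp_rot: [0.746, 0.666, 0.0, -0.001]
force: [-3.7, 4.0, 7.3]
gripper_width: 0.552
gripper_force: 66.3
```

```bash
python3 -c "
from h import *
st()"
```

```text
t 22.65 tcp [545.   31.7  20.1] yaw 1.4568 tilt [ 0.0024 -0.0016] F [-3.7  4.   7.3] w 0.552 gf 66.3
```

>>> servo_tool(
  delta_pos=[
    [0, 0, -0.01],
    [0, 0, 0],
    [0, 0, 0],
    [0, 0, 0],
    [0, 0, -0.3],
    [0, 0, -0.6],
    [0, 0, -0.9],
    [0, 0, -0.9],
    [0, 0, -0.9],
    [0, 0, -0.9],
  ],
  dr=[
    [0, 0, 0],
    [0, 0, 0],
    [0, 0, 0],
    [0, 0, 0],
    [0, 0, 0],
    [0, 0, 0],
    [0, 0, 0],
    [0, 0, 0],
    [0, 0, 0],
    [0, 0, 0],
  ],
  fingers=1,
)

```text
time: 23.9
tcp_pos: [545.9, 29.2, 134.7]
tcp_rot: [0.747, 0.665, 0.001, 0.0]
force: [0.2, -0.2, -0.4]
gripper_width: 1.001
gripper_force: 0.0
```

>>> servo_tool(
  delta_pos=[
    [-0.2, 0, -0.5],
    [-0.4, 0, -0.5],
    [-0.6, 0, -0.5],
    [-0.6, 0, -0.3],
    [-0.6, 0, 0],
    [-0.6, 0, 0],
    [-0.4, 0, 0],
    [-0.2, 0, 0],
    [0, 0, 0],
    [0, 0, 0],
  ],
  dr=[
    [0, 0, 0],
    [0, 0, 0],
    [0, 0, 0],
    [0, 0, 0],
    [0, 0, 0],
    [0, 0, 0],
    [0, 0, 0],
    [0, 0, 0],
    [0, 0, 0],
    [0, 0, 0],
  ],
)

```text
time: 25.15
tcp_pos: [535.4, -59.4, 177.5]
tcp_rot: [0.746, 0.666, 0.0, -0.0]
force: [0.2, 0.0, 0.3]
gripper_width: 1.001
gripper_force: 0.0
```

```bash
cat >> h.py <<'E'
def load(n): z=np.load(n);return dict(frame=z["f"],intrinsics=z["intrinsics"],view=z["view"])
def save(n,s): np.savez(n,f=s["frame"],intrinsics=s["intrinsics"],view=s["view"])
E
python3 - <<'E'
from h import *
st(); s=ctrl.snapshot("wrist"); save("w4.npz",s)
f=s["frame"]
th=1.4553;u=np.array([np.cos(th),np.sin(th)]);n=np.array([-u[1],u[0]])
F=lambda x,y,z:[*((92.2+x)*u+(-539.25+y)*n),z]
print("exp px", proj(s,[F(-45,24,46),F(-45,-24,46),F(55,24,46),F(55,-24,46)]).round(1).tolist())
cv2.imwrite("pics/w4.png",cv2.resize(f[:300,200:440],None,fx=2,fy=2,interpolation=2))
E
```

```text
t 25.15 tcp [535.4 -59.4 177.5] yaw 1.4567 tilt [0.0004 0.0001] F [0.2 0.  0.3] w 1.001 gf 0.0
exp px [[292.5, 147.0], [343.9, 147.0], [290.0, 26.8], [346.8, 26.9]]
```

View pics/w4.png

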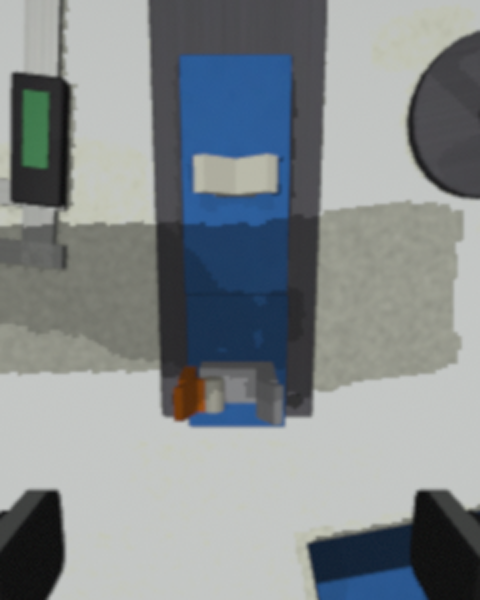

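The block stands on the plate in line with the head, and only a hairline joint shows at crop (237,294). I'll measure the lateral and angular mismatch and the gap.

```bash
python3 - <<'E'
from h import *
s=load("w4.npz");f=s["frame"];d=cv2.GaussianBlur(f[...,0].astype(np.float32)-f[...,2],(3,3),0)
th=1.4553;u=np.array([np.cos(th),np.sin(th)]);n=np.array([-u[1],u[0]])
def e(row,c0,c1,sg):
    g=sg*np.diff(d[row,c0:c1]);i=g[2:-2].argmax()+2;w=g[i-2:i+3].clip(0);P=atz(s,(c0+i-2+(w*np.arange(len(w))).sum()/w.sum()+.5,row),46)[:2];return [P@u-92.2,P@n+539.25]
for nm,r0,r1 in(("block",32,143),("head",151,178)):
    for sd,c0,c1,sg in(("L",280,304,1),("R",335,356,-1)):
        T=np.array([e(r,c0,c1,sg) for r in range(r0,r1)])
        k=np.polyfit(T[:,0],T[:,1],1);ok=abs(np.polyval(k,T[:,0])-T[:,1])<.5;k=np.polyfit(T[ok,0],T[ok,1],1);print(nm,sd,"slope",k[0].round(4),"at-45",np.polyval(k,-45).round(2),"mean",np.median(T[:,1]).round(2))
print(f[140:156,300:338,0].mean(1).round())
i=np.argmax(np.diff(d[15:40,300:336].mean(1)))+15.5;print("far edge x",(atz(s,(318,i),46)[:2]@u-92.2).round(2))
E
```

```text
block L slope 0.0026 at-45 24.56 mean 24.68
block R slope 0.0024 at-45 -23.15 mean -23.0
head L slope 0.0057 at-45 24.03 mean 23.94
head R slope -0.0048 at-45 -23.79 mean -23.71
[94. 94. 94. 93. 92. 87. 79. 74. 80. 82. 82. 82. 80. 79. 79. 79.]
far edge x 55.28
```

The block is flush: the offset is about 0.7 mm, the yaw about 0.0025 rad, and there is no measurable gap. Next I'll view the cradle and rod.

```bash
python3 -c "
from h import *
plan([((495,284,200),2.57,20)])"
```

```text
P [[0.67, -0.16, -0.04], [0.68, -0.12, -0.05], [0.69, -0.08, -0.04], [0.69, -0.05, -0.05], [0.69, 0.0, -0.04], [0.69, 0.03, -0.05], [0.69, 0.07, -0.04], [0.68, 0.11, -0.05], [0.68, 0.15, -0.04], [0.67, 0.18, -0.05]]
R [[0.0, 0.0, -0.53], [0.0, 0.0, -0.53], [0.0, 0.0, -0.53], [0.0, 0.0, -0.54], [0.0, 0.0, -0.53], [0.0, 0.0, -0.53], [0.0, 0.0, -0.53], [0.0, 0.0, -0.53], [0.0, 0.0, -0.53], [0.0, 0.0, -0.53]]
P [[0.65, 0.22, -0.04], [0.64, 0.26, -0.05], [0.63, 0.29, -0.04], [0.61, 0.33, -0.05], [0.59, 0.36, -0.04], [0.57, 0.39, -0.05], [0.54, 0.43, -0.04], [0.53, 0.45, -0.04], [0.49, 0.48, -0.05], [0.47, 0.51, -0.04]]
R [[0.0, 0.0, -0.54], [0.0, 0.0, -0.53], [0.0, 0.0, -0.53], [0.0, 0.0, -0.53], [0.0, 0.0, -0.53], [0.0, 0.0, -0.53], [0.0, 0.0, -0.54], [0.0, 0.0, -0.53], [0.0, 0.0, -0.53], [0.0, 0.0, -0.53]]
max 0.69 0.54
```

>>> servo_tool(
  delta_pos=[
    [0.67, -0.16, -0.04],
    [0.68, -0.12, -0.05],
    [0.69, -0.08, -0.04],
    [0.69, -0.05, -0.05],
    [0.69, 0.0, -0.04],
    [0.69, 0.03, -0.05],
    [0.69, 0.07, -0.04],
    [0.68, 0.11, -0.05],
    [0.68, 0.15, -0.04],
    [0.67, 0.18, -0.05],
  ],
  dr=[
    [0, 0, -0.53],
    [0, 0, -0.53],
    [0, 0, -0.53],
    [0, 0, -0.54],
    [0, 0, -0.53],
    [0, 0, -0.53],
    [0, 0, -0.53],
    [0, 0, -0.53],
    [0, 0, -0.53],
    [0, 0, -0.53],
  ],
)

```text
time: 26.45
tcp_pos: [515.0, 112.8, 188.9]
tcp_rot: [0.534, 0.846, 0.0, 0.0]
force: [-0.2, 0.6, 0.1]
gripper_width: 0.999
gripper_force: 0.0
```

>>> servo_tool(
  delta_pos=[
    [0.65, 0.22, -0.04],
    [0.64, 0.26, -0.05],
    [0.63, 0.29, -0.04],
    [0.61, 0.33, -0.05],
    [0.59, 0.36, -0.04],
    [0.57, 0.39, -0.05],
    [0.54, 0.43, -0.04],
    [0.53, 0.45, -0.04],
    [0.49, 0.48, -0.05],
    [0.47, 0.51, -0.04],
  ],
  dr=[
    [0, 0, -0.54],
    [0, 0, -0.53],
    [0, 0, -0.53],
    [0, 0, -0.53],
    [0, 0, -0.53],
    [0, 0, -0.53],
    [0, 0, -0.54],
    [0, 0, -0.53],
    [0, 0, -0.53],
    [0, 0, -0.53],
  ],
)

```text
time: 27.7
tcp_pos: [495.2, 284.4, 199.9]
tcp_rot: [0.281, 0.96, 0.0, 0.0]
force: [0.9, -0.3, 0.8]
gripper_width: 1.001
gripper_force: 0.0
```

```bash
python3 - <<'E'
from h import *
st(); s=ctrl.snapshot("wrist"); save("w5.npz",s); cv2.imwrite("pics/w5.png",s["frame"])
for q,z in(("rod",40),("cradle",0),("vblock",0)):
    print(q,[(np.round(r["xy"]),round(r["score"],2),np.round(atz(s,r["xy"],z),1)) for r in ctrl.landmark_of(q,s)[:2]])
f=s["frame"].astype(int)
m=((f[...,2]>f[...,1]*2)&(f[...,2]>f[...,0]*2)&(f[...,2]>60)).astype(np.uint8)
k,l,stt,c=cv2.connectedComponentsWithStats(m)
print([(stt[i],c[i].round(1),atz(s,c[i],48).round(1),atz(s,c[i],40).round(1)) for i in range(1,k) if stt[i,4]>80])
for r in ctrl.masks_of("rod",s)[:2]:
    mm=r["mask"].astype(np.uint8);v=cv2.fitLine(cv2.findNonZero(mm),cv2.DIST_HUBER,0,.01,.01).ravel()
    a=atz(s,v[2:]-40*v[:2],44);b=atz(s,v[2:]+40*v[:2],44);e=b-a;print("yaw",np.arctan2(e[1],e[0]),r["box"],round(r["score"],2),v)
E
```

```text
t 27.7 tcp [495.2 284.4 199.9] yaw 2.5725 tilt [-0.0001  0.0001] F [ 0.9 -0.3  0.8] w 1.001 gf 0.0
rod [(array([312., 126.]), 0.86, array([439.4, 313.3,  40. ])), (array([318., 119.]), 0.37, array([436.1, 321.7,  40. ]))]
cradle [(array([315., 118.]), 0.74, array([433.2, 320.3,   0. ])), (array([311., 234.]), 0.41, array([549.4, 239.7,   0. ]))]
vblock [(array([315., 234.]), 0.92, array([551.7, 243.8,   0. ])), (array([168., 236.]), 0.33, array([454.1,  85.2,   0. ]))]
[(array([309, 109,  17,  32, 456], dtype=int32), array([317. , 124.7]), array([440.8, 318. ,  48. ]), array([440.8, 318. ,  40. ]))]
yaw -0.47870103863532937 [314.5, 118.2, 33.7, 179.0] 0.65 [8.83356929e-02 9.96090770e-01 3.16308624e+02 1.17157326e+02]
```

View pics/w5.png

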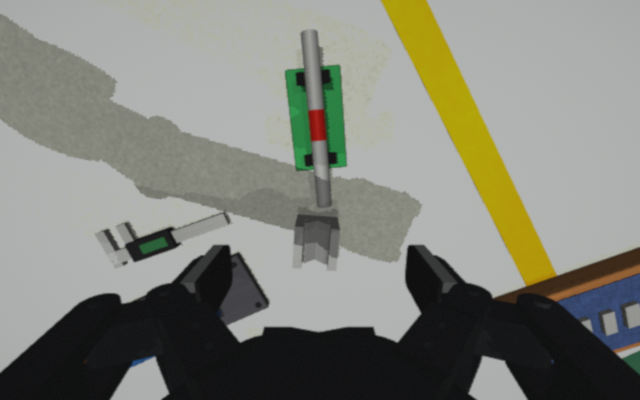

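The wrist view shows the rod lying in the green cradle from (310,32) to (322,205), with its red band at (317,125). The V-block is at (317,240), just beyond the rod's end, and there is clear space between the black rests.

```bash
python3 - <<'E'
from h import *
s=load("w5.npz");f=s["frame"].astype(int)
m=((f[...,2]>f[...,1]*2)&(f[...,2]>f[...,0]*2)&(f[...,2]>60))
P=[]
for r in range(113,137):
    c=np.where(m[r])[0];P.append(((c.min()+c.max())/2,r))
# grey rod over green: between rests
g=cv2.cvtColor(s["frame"],cv2.COLOR_BGR2HSV)[...,1]
for r in list(range(88,107))+list(range(142,152)):
    row=(g[r,296:340]<70);c=np.where(row)[0]+296
    if len(c)>8:P.append(((c.min()+c.max())/2,r))
P=np.array(P);print(P[::6].tolist())
W=np.array([atz(s,p,40) for p in P])[:,:2]
v=cv2.fitLine(W.astype(np.float32),cv2.DIST_HUBER,0,.01,.01).ravel();print("yaw",np.arctan2(v[1],v[0]))
# height check from scene/side? use ends length
a,b=atz(s,(310,31),40),atz(s,(322.5,207),40);print("len at z40",np.linalg.norm(a-b),"mid",(a+b)/2,"yaw",np.arctan2(*(b-a)[[1,0]]))
S=ctrl.snapshot("side")
print("side rod",[(r["xy"],round(r["score"],2)) for r in ctrl.landmark_of("rod",S)[:2]],"proj",proj(S,[440.8,318,40]))
fs=S["frame"].astype(int);q=((fs[...,2]>fs[...,1]*2)&(fs[...,2]>fs[...,0]*2)&(fs[...,2]>60)).astype(np.uint8)
k,l,stt,c=cv2.connectedComponentsWithStats(q)
for i in range(1,k):
    if stt[i,4]>15: print(stt[i],c[i].round(1),tri([(S,c[i]),(s,(317,124.7))]).round(1))
E
```

```text
[[316.0, 113.0], [316.5, 119.0], [317.0, 125.0], [318.0, 131.0], [314.0, 88.0], [314.5, 94.0], [314.5, 100.0], [315.5, 106.0], [319.0, 147.0]]
yaw -0.47885513
len at z40 171.6590933633135 mid [441.39589721 317.20284875  40.        ] yaw -0.4971378794533808
side rod [([253.8, 295.3], 0.81), ([325.1, 202.4], 0.48)] proj [[254.26984683 296.10646112]]
[334 193   6  12  53] [336.8 198. ] [372.9 264.3 286.4]
[249 289  10  13  78] [253.  294.2] [441.4 318.8  45.9]
```

```bash
python3 -c "
from h import *
plan([((454,310.3,80),2.655,10),((454,310.3,21),2.655,10)])"
```

```text
P [[0.2, 0.0, 0.48], [0.2, 0.01, 0.48], [0.2, 0.01, 0.48], [0.2, 0.01, 0.47], [0.2, 0.01, 0.48], [0.21, 0.01, 0.48], [0.2, 0.02, 0.48], [0.2, 0.01, 0.48], [0.2, 0.02, 0.48], [0.2, 0.02, 0.48]]
R [[0.0, 0.0, -0.08], [0.0, 0.0, -0.09], [0.0, 0.0, -0.08], [0.0, 0.0, -0.09], [0.0, 0.0, -0.08], [0.0, 0.0, -0.08], [0.0, 0.0, -0.09], [0.0, 0.0, -0.08], [-0.01, 0.0, -0.08], [0.0, 0.0, -0.09]]
P [[0.0, 0.0, 0.24], [0.0, 0.0, 0.23], [0.0, 0.0, 0.24], [0.0, 0.0, 0.23], [0.0, 0.0, 0.24], [0.0, 0.0, 0.23], [0.0, 0.0, 0.24], [0.0, 0.0, 0.24], [0.0, 0.0, 0.23], [0.0, 0.0, 0.24]]
R [[0.0, 0.0, 0.0], [0.0, 0.0, 0.0], [0.0, 0.0, 0.0], [0.0, 0.0, 0.0], [0.0, 0.0, 0.0], [0.0, 0.0, 0.0], [0.0, 0.0, 0.0], [0.0, 0.0, 0.0], [0.0, 0.0, 0.0], [0.0, 0.0, 0.0]]
max 0.48 0.09
```

>>> servo_tool(
  delta_pos=[
    [0.2, 0, 0.48],
    [0.2, 0.01, 0.48],
    [0.2, 0.01, 0.48],
    [0.2, 0.01, 0.47],
    [0.2, 0.01, 0.48],
    [0.21, 0.01, 0.48],
    [0.2, 0.02, 0.48],
    [0.2, 0.01, 0.48],
    [0.2, 0.02, 0.48],
    [0.2, 0.02, 0.48],
  ],
  dr=[
    [0, 0, -0.08],
    [0, 0, -0.09],
    [0, 0, -0.08],
    [0, 0, -0.09],
    [0, 0, -0.08],
    [0, 0, -0.08],
    [0, 0, -0.09],
    [0, 0, -0.08],
    [0, 0, -0.08],
    [0, 0, -0.09],
  ],
)

```text
time: 29.3
tcp_pos: [453.3, 311.6, 79.3]
tcp_rot: [0.24, 0.971, 0.0, 0.0]
force: [-0.1, 0.6, -0.5]
gripper_width: 0.995
gripper_force: 0.0
```

>>> servo_tool(
  delta_pos=[
    [0, 0, 0.24],
    [0, 0, 0.23],
    [0, 0, 0.24],
    [0, 0, 0.23],
    [0, 0, 0.24],
    [0, 0, 0.23],
    [0, 0, 0.24],
    [0, 0, 0.24],
    [0, 0, 0.23],
    [0, 0, 0.24],
  ],
  dr=[
    [0, 0, 0],
    [0, 0, 0],
    [0, 0, 0],
    [0, 0, 0],
    [0, 0, 0],
    [0, 0, 0],
    [0, 0, 0],
    [0, 0, 0],
    [0, 0, 0],
    [0, 0, 0],
  ],
)

```text
time: 30.55
tcp_pos: [453.6, 311.4, 20.7]
tcp_rot: [0.24, 0.971, 0.0, 0.0]
force: [-0.2, 0.3, 0.6]
gripper_width: 1.005
gripper_force: 0.0
```

>>> servo_tool(
  delta_pos=[
    [0, 0, 0],
    [0, 0, 0],
    [0, 0, 0],
    [0, 0, 0],
    [0, 0, 0],
    [0, 0, 0],
    [0, 0, 0],
    [0, 0, 0],
    [0, 0, 0],
    [0, 0, 0],
  ],
  dr=[
    [0, 0, 0],
    [0, 0, 0],
    [0, 0, 0],
    [0, 0, 0],
    [0, 0, 0],
    [0, 0, 0],
    [0, 0, 0],
    [0, 0, 0],
    [0, 0, 0],
    [0, 0, 0],
  ],
  fingers=0,
  squeeze=100,
)

```text
time: 31.8
tcp_pos: [453.5, 311.1, 21.5]
tcp_rot: [0.24, 0.971, -0.0, 0.0]
force: [-1.3, -2.5, 5.7]
gripper_width: 0.152
gripper_force: 97.5
```

```bash
python3 -c "
from h import *
p=st(); plan([((p[0],p[1],p[2]+100),2.655,5),((540,130,190),2.0,12),((540,40,190),1.4568,8),((0,0,0),0,0)])"
```

```text
t 31.8 tcp [453.5 311.1  21.5] yaw 2.6569 tilt [-0.0004 -0.0005] F [-1.3 -2.5  5.7] w 0.152 gf 97.5
P [[0.0, 0.0, -0.8], [0.0, 0.0, -0.8], [0.0, 0.0, -0.8], [0.0, 0.0, -0.8], [0.0, 0.0, -0.8], [-0.54, -0.4, -0.23], [-0.56, -0.37, -0.23], [-0.57, -0.34, -0.22], [-0.6, -0.3, -0.23], [-0.61, -0.28, -0.23]]
R [[0.0, 0.0, 0.0], [0.0, 0.0, 0.01], [0.0, 0.0, 0.0], [0.0, 0.0, 0.0], [0.0, 0.0, 0.01], [0.0, 0.0, 0.52], [0.0, 0.0, 0.52], [0.0, 0.0, 0.52], [0.0, 0.0, 0.52], [0.0, 0.0, 0.53]]
P [[-0.62, -0.24, -0.23], [-0.64, -0.2, -0.23], [-0.65, -0.17, -0.22], [-0.65, -0.13, -0.23], [-0.67, -0.1, -0.23], [-0.66, -0.06, -0.23], [-0.67, -0.03, -0.23], [-0.41, -0.19, 0.0], [-0.42, -0.16, 0.0], [-0.43, -0.13, 0.0]]
R [[0.0, 0.0, 0.52], [0.0, 0.0, 0.52], [0.0, 0.0, 0.52], [0.0, 0.0, 0.52], [0.0, 0.0, 0.52], [0.0, 0.01, 0.52], [0.0, 0.0, 0.52], [0.0, 0.0, 0.65], [0.0, 0.0, 0.65], [0.0, 0.0, 0.65]]
P [[-0.44, -0.1, 0.0], [-0.44, -0.07, 0.0], [-0.45, -0.04, 0.0], [-0.45, -0.01, 0.0], [-0.45, 0.02, 0.0], [0, 0, 0], [0, 0, 0], [0, 0, 0], [0, 0, 0], [0, 0, 0]]
R [[0.0, 0.0, 0.64], [0.0, 0.0, 0.65], [0.0, 0.0, 0.65], [0.0, 0.0, 0.65], [0.0, 0.0, 0.65], [0, 0, 0], [0, 0, 0], [0, 0, 0], [0, 0, 0], [0, 0, 0]]
max 0.8 0.65
```

```bash
python3 -c "
from h import *
p=st(); plan([((p[0],p[1],p[2]+100),2.655,5),((539,-25.1,150),1.4563,25)])"
```

```text
t 31.8 tcp [453.5 311.1  21.5] yaw 2.6569 tilt [-0.0004 -0.0005] F [-1.3 -2.5  5.7] w 0.152 gf 97.5
P [[0.0, 0.0, -0.8], [0.0, 0.0, -0.8], [0.0, 0.0, -0.8], [0.0, 0.0, -0.8], [0.0, 0.0, -0.8], [-0.37, -0.41, -0.05], [-0.39, -0.39, -0.04], [-0.42, -0.38, -0.05], [-0.42, -0.35, -0.04], [-0.45, -0.34, -0.05]]
R [[0.0, 0.0, 0.0], [0.0, 0.0, 0.01], [0.0, 0.0, 0.0], [0.0, 0.0, 0.0], [0.0, 0.0, 0.01], [0.0, 0.0, 0.46], [0.0, 0.0, 0.46], [0.0, 0.0, 0.45], [0.0, 0.0, 0.46], [0.0, 0.0, 0.46]]
P [[-0.46, -0.31, -0.04], [-0.47, -0.29, -0.05], [-0.49, -0.26, -0.04], [-0.5, -0.24, -0.05], [-0.51, -0.22, -0.04], [-0.52, -0.2, -0.05], [-0.53, -0.16, -0.04], [-0.53, -0.15, -0.05], [-0.55, -0.11, -0.04], [-0.54, -0.09, -0.05]]
R [[0.0, 0.0, 0.46], [0.0, 0.0, 0.45], [0.0, 0.0, 0.46], [0.0, 0.0, 0.46], [0.0, 0.0, 0.46], [0.0, 0.0, 0.46], [0.0, 0.0, 0.45], [0.0, 0.0, 0.46], [0.0, 0.0, 0.46], [0.0, 0.0, 0.46]]
P [[-0.56, -0.07, -0.04], [-0.55, -0.04, -0.05], [-0.55, -0.01, -0.04], [-0.56, 0.02, -0.05], [-0.55, 0.04, -0.05], [-0.55, 0.07, -0.04], [-0.55, 0.09, -0.05], [-0.54, 0.13, -0.04], [-0.54, 0.14, -0.05], [-0.53, 0.17, -0.04]]
R [[0.0, 0.0, 0.45], [0.0, 0.0, 0.46], [0.0, 0.0, 0.46], [0.0, 0.0, 0.46], [0.0, 0.0, 0.46], [0.0, 0.01, 0.45], [0.0, 0.0, 0.46], [0.0, 0.0, 0.46], [0.0, 0.0, 0.46], [0.0, 0.0, 0.45]]
max 0.8 0.46
```

>>> servo_tool(
  delta_pos=[
    [0, 0, -0.8],
    [0, 0, -0.8],
    [0, 0, -0.8],
    [0, 0, -0.8],
    [0, 0, -0.8],
    [-0.37, -0.41, -0.05],
    [-0.39, -0.39, -0.04],
    [-0.42, -0.38, -0.05],
    [-0.42, -0.35, -0.04],
    [-0.45, -0.34, -0.05],
  ],
  dr=[
    [0, 0, 0],
    [0, 0, 0.01],
    [0, 0, 0],
    [0, 0, 0],
    [0, 0, 0.01],
    [0, 0, 0.46],
    [0, 0, 0.46],
    [0, 0, 0.45],
    [0, 0, 0.46],
    [0, 0, 0.46],
  ],
)

```text
time: 33.05
tcp_pos: [470.7, 242.8, 126.6]
tcp_rot: [0.357, 0.934, -0.0, -0.0]
force: [0.6, -1.1, -2.4]
gripper_width: 0.15
gripper_force: 97.7
```

>>> servo_tool(
  delta_pos=[
    [-0.46, -0.31, -0.04],
    [-0.47, -0.29, -0.05],
    [-0.49, -0.26, -0.04],
    [-0.5, -0.24, -0.05],
    [-0.51, -0.22, -0.04],
    [-0.52, -0.2, -0.05],
    [-0.53, -0.16, -0.04],
    [-0.53, -0.15, -0.05],
    [-0.55, -0.11, -0.04],
    [-0.54, -0.09, -0.05],
  ],
  dr=[
    [0, 0, 0.46],
    [0, 0, 0.45],
    [0, 0, 0.46],
    [0, 0, 0.46],
    [0, 0, 0.46],
    [0, 0, 0.46],
    [0, 0, 0.45],
    [0, 0, 0.46],
    [0, 0, 0.46],
    [0, 0, 0.46],
  ],
)

```text
time: 34.3
tcp_pos: [505.1, 108.9, 138.1]
tcp_rot: [0.569, 0.823, 0.0, 0.0]
force: [-0.0, 1.1, -2.1]
gripper_width: 0.157
gripper_force: 97.7
```

>>> servo_tool(
  delta_pos=[
    [-0.56, -0.07, -0.04],
    [-0.55, -0.04, -0.05],
    [-0.55, -0.01, -0.04],
    [-0.56, 0.02, -0.05],
    [-0.55, 0.04, -0.05],
    [-0.55, 0.07, -0.04],
    [-0.55, 0.09, -0.05],
    [-0.54, 0.13, -0.04],
    [-0.54, 0.14, -0.05],
    [-0.53, 0.17, -0.04],
  ],
  dr=[
    [0, 0, 0.45],
    [0, 0, 0.46],
    [0, 0, 0.46],
    [0, 0, 0.46],
    [0, 0, 0.46],
    [0, 0, 0.45],
    [0, 0, 0.46],
    [0, 0, 0.46],
    [0, 0, 0.46],
    [0, 0, 0.45],
  ],
)

```text
time: 35.55
tcp_pos: [539.1, -25.9, 149.4]
tcp_rot: [0.747, 0.664, 0.0, 0.0]
force: [0.6, 0.6, -1.9]
gripper_width: 0.155
gripper_force: 97.7
```

```bash
python3 - <<'E'
from h import *
p=st(); s=ctrl.snapshot("wrist"); save("w6.npz",s); cv2.imwrite("pics/w6.png",s["frame"])
th=1.4553;u=np.array([np.cos(th),np.sin(th)]);n=np.array([-u[1],u[0]])
zr=p[2]+18.7; f=s["frame"].astype(int)
m=((f[...,2]>f[...,1]*2)&(f[...,2]>f[...,0]*2)&(f[...,2]>60)).astype(np.uint8)
k,l,stt,c=cv2.connectedComponentsWithStats(m)
for i in range(1,k):
    if stt[i,4]>60:
        P=atz(s,c[i],zr+8)[:2]; print(stt[i],c[i].round(1),"fix x,y",(P@u-92.2).round(1),(P@n+539.25).round(1))
plan([((539,-25.1,80),1.4563,10)])
E
```

```text
t 35.55 tcp [539.1 -25.9 149.4] yaw 1.4536 tilt [0.     0.0001] F [ 0.6  0.6 -1.9] w 0.155 gf 97.7
[ 301  209   35   67 2068] [318.1 241.2] fix x,y -39.4 0.2
P [[0.01, 0.0, 0.28], [0.02, -0.01, 0.28], [0.01, 0.0, 0.28], [0.01, -0.01, 0.27], [0.02, 0.0, 0.28], [0.01, -0.01, 0.28], [0.01, 0.0, 0.28], [0.02, -0.01, 0.28], [0.01, 0.0, 0.28], [0.01, 0.0, 0.28]]
R [[0.0, 0.0, -0.01], [0.0, 0.0, 0.0], [0.0, 0.01, -0.01], [0.01, 0.0, 0.0], [0.0, 0.0, -0.01], [0.0, 0.0, -0.01], [0.0, 0.0, 0.0], [0.0, 0.0, -0.01], [0.0, 0.01, 0.0], [0.0, 0.0, -0.01]]
max 0.28 0.01
```

View pics/w6.png

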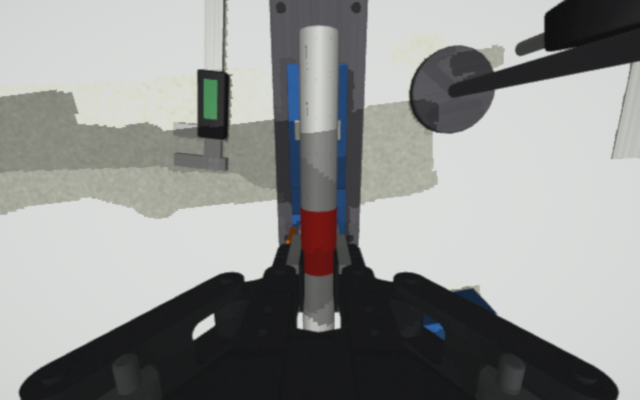

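The wrist view shows the rod held level along the fixture, with the red band at (318,241), which is fixture (-39.4, +0.2). It lies centred over the V tabs at row 130 and the dial stand is well clear. I'll lower it.

>>> servo_tool(
  delta_pos=[
    [0.01, 0, 0.28],
    [0.01, 0, 0.28],
    [0, 0, 0.28],
    [0.01, 0, 0.28],
    [0, 0, 0.28],
    [0, 0, 0.28],
    [0, 0, 0.28],
    [0, 0, 0.28],
    [0, 0, 0.28],
    [0, 0, 0.28],
  ],
  dr=[
    [0, 0, -0.01],
    [0, 0, 0],
    [0, 0, 0],
    [0, 0, 0],
    [0, 0, 0],
    [0, 0, 0],
    [0, 0, 0],
    [0, 0, 0],
    [0, 0, 0],
    [0, 0, 0],
  ],
)

```text
time: 36.85
tcp_pos: [539.0, -24.2, 78.9]
tcp_rot: [0.746, 0.666, 0.0, 0.0]
force: [-0.4, 0.8, -1.5]
gripper_width: 0.154
gripper_force: 97.7
```

>>> servo_tool(
  delta_pos=[
    [0, 0, 0.08],
    [0, 0, 0.08],
    [0, 0, 0.08],
    [0, 0, 0.08],
    [0, 0, 0.08],
    [0, 0, 0.08],
    [0, 0, 0.08],
    [0, 0, 0],
    [0, 0, 0],
    [0, 0, 0],
  ],
  dr=[
    [0, 0, 0],
    [0, 0, 0],
    [0, 0, 0],
    [0, 0, 0],
    [0, 0, 0],
    [0, 0, 0],
    [0, 0, 0],
    [0, 0, 0],
    [0, 0, 0],
    [0, 0, 0],
  ],
)

```text
time: 38.1
tcp_pos: [539.7, -24.3, 65.7]
tcp_rot: [0.746, 0.666, 0.001, 0.001]
force: [2.3, -0.1, 0.3]
gripper_width: 0.158
gripper_force: 97.9
```

```bash
python3 -c "
from h import *
st()"
```

```text
t 38.1 tcp [539.7 -24.3  65.7] yaw 1.4579 tilt [0.0001 0.0016] F [ 2.3 -0.1  0.3] w 0.158 gf 97.9
```

>>> servo_tool(
  delta_pos=[
    [0, 0, 0.08],
    [0, 0, 0.08],
    [0, 0, 0.08],
    [0, 0, 0.08],
    [0, 0, 0.08],
    [0, 0, 0.06],
    [0, 0, 0.06],
    [0, 0, 0.04],
    [0, 0, 0],
    [0, 0, 0],
  ],
  dr=[
    [0, 0, 0],
    [0, 0, 0],
    [0, 0, 0],
    [0, 0, 0],
    [0, 0, 0],
    [0, 0, 0],
    [0, 0, 0],
    [0, 0, 0],
    [0, 0, 0],
    [0, 0, 0],
  ],
)

```text
time: 39.35
tcp_pos: [538.9, -24.1, 51.5]
tcp_rot: [0.746, 0.666, 0.0, -0.0]
force: [-0.3, 0.9, 5.3]
gripper_width: 0.154
gripper_force: 98.5
```

```bash
python3 -c "
from h import *
st()"
```

```text
t 39.35 tcp [538.9 -24.1  51.5] yaw 1.4576 tilt [ 0.0002 -0.0002] F [-0.3  0.9  5.3] w 0.154 gf 98.5
```

>>> servo_tool(
  delta_pos=[
    [0, 0, 0.04],
    [0, 0, 0.03],
    [0, 0, 0],
    [0, 0, 0],
    [0, 0, -0.03],
    [0, 0, -0.03],
    [0, 0, 0],
    [0, 0, 0],
    [0, 0, 0],
    [0, 0, 0],
  ],
  dr=[
    [0, 0, 0],
    [0, 0, 0],
    [0, 0, 0],
    [0, 0, 0],
    [0, 0, 0],
    [0, 0, 0],
    [0, 0, 0],
    [0, 0, 0],
    [0, 0, 0],
    [0, 0, 0],
  ],
)

```text
time: 40.6
tcp_pos: [538.9, -24.1, 51.5]
tcp_rot: [0.746, 0.666, 0.0, -0.0]
force: [-0.8, 0.7, 7.1]
gripper_width: 0.15
gripper_force: 98.8
```

>>> servo_tool(
  delta_pos=[
    [0, 0, 0],
    [0, 0, 0],
    [0, 0, 0],
    [0, 0, 0],
    [0, 0, 0],
    [0, 0, -0.1],
    [0, 0, -0.3],
    [0, 0, -0.6],
    [0, 0, -0.8],
    [0, 0, -0.8],
  ],
  dr=[
    [0, 0, 0],
    [0, 0, 0],
    [0, 0, 0],
    [0, 0, 0],
    [0, 0, 0],
    [0, 0, 0],
    [0, 0, 0],
    [0, 0, 0],
    [0, 0, 0],
    [0, 0, 0],
  ],
  fingers=0.6,
)

```text
time: 41.85
tcp_pos: [539.3, -24.3, 117.8]
tcp_rot: [0.746, 0.666, 0.001, 0.0]
force: [-0.1, -0.1, -0.7]
gripper_width: 0.602
gripper_force: 0.0
```

>>> servo_tool(
  delta_pos=[
    [-0.2, 0, -0.8],
    [-0.4, 0, -0.8],
    [-0.6, 0, -0.6],
    [-0.6, 0, -0.3],
    [-0.6, 0, 0],
    [-0.4, 0, 0],
    [-0.2, 0, 0],
    [0, 0, 0],
    [0, 0, 0],
    [0, 0, 0],
  ],
  dr=[
    [0, 0, 0],
    [0, 0, 0],
    [0, 0, 0],
    [0, 0, 0],
    [0, 0, 0],
    [0, 0, 0],
    [0, 0, 0],
    [0, 0, 0],
    [0, 0, 0],
    [0, 0, 0],
  ],
)

```text
time: 43.1
tcp_pos: [530.6, -98.1, 178.5]
tcp_rot: [0.746, 0.666, 0.0, -0.0]
force: [0.1, -0.3, 0.6]
gripper_width: 0.595
gripper_force: 0.0
```

```bash
python3 - <<'E'
from h import *
st(); s=ctrl.snapshot("wrist"); save("w7.npz",s);t=ctrl.snapshot("side")
th=1.4553;u=np.array([np.cos(th),np.sin(th)]);n=np.array([-u[1],u[0]])
f=s["frame"].astype(int);m=((f[...,2]>f[...,1]*2)&(f[...,2]>f[...,0]*2)&(f[...,2]>60)).astype(np.uint8)
k,l,stt,c=cv2.connectedComponentsWithStats(m)
for i in range(1,k):
    if stt[i,4]>60: P=atz(s,c[i],78)[:2]; print(stt[i],c[i].round(1),"x,y",(P@u-92.2).round(1),(P@n+539.25).round(1))
F=lambda x,y,z:[*((92.2+x)*u+(-539.25+y)*n),z]
print("side exp ends",proj(t,[F(-125,0,70),F(-40,0,70),F(45,0,70)]).round(1).tolist())
cv2.imwrite("pics/w7.png",np.hstack([cv2.resize(s["frame"][:300,220:420],(400,600),interpolation=2),cv2.resize(t["frame"][130:255,257:340],(400,600),interpolation=2)]))
E
```

```text
t 43.1 tcp [530.6 -98.1 178.5] yaw 1.4588 tilt [0.0002 0.0001] F [ 0.1 -0.3  0.6] w 0.595 gf 0.0
[309  73  20  40 738] [318.1  92.1] x,y -38.9 0.7
side exp ends [[341.9, 188.3], [319.1, 200.4], [294.5, 213.4]]
```

View pics/w7.png

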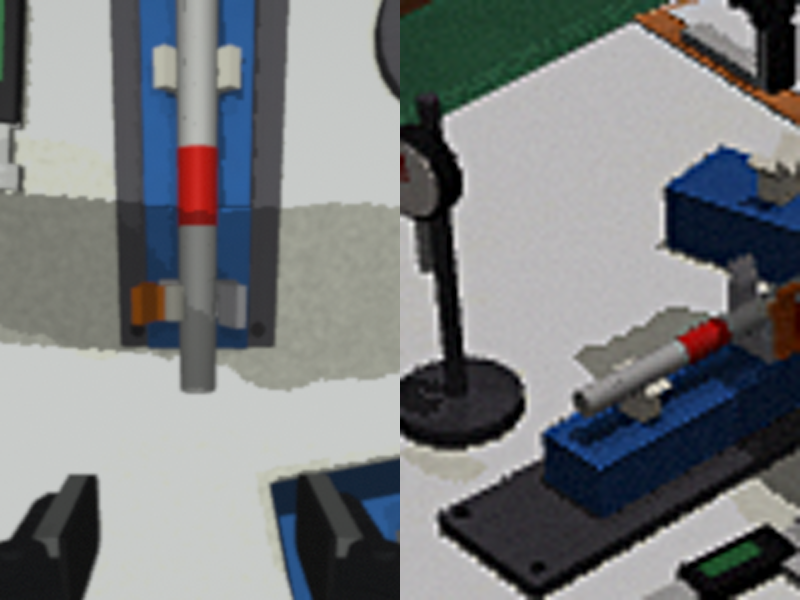

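The wrist crop shows the rod in the clip with the white roller against and over it at (175,300), the prong at (232,300) and the V at row 68. The red band is at fixture x ≈ -38.9. In the side crop the rod's end is at about (295,213) against (294.5,213.4) expected, and its middle also matches. One last numeric check that the jaw is shut again, then I hand in.

```bash
python3 - <<'E'
from h import *
th=1.4553;u=np.array([np.cos(th),np.sin(th)]);n=np.array([-u[1],u[0]])
o={}
for q in("w4.npz","w7.npz"):
    s=load(q);f=s["frame"].astype(int)
    m=(f[...,2]>f[...,0]*2.5)&(f[...,2]>f[...,1]*1.5)&(f[...,1]>f[...,0]*1.3)&(f[...,2]>60)
    k,l,stt,c=cv2.connectedComponentsWithStats(m.astype(np.uint8));i=1+stt[1:,4].argmax()
    a,b=stt[i,0],stt[i,0]+stt[i,2];r=stt[i,1]+stt[i,3]/2
    o[q]=[(atz(s,(x,r),96)[:2]@n+539.25).round(1) for x in(a,b)];print(q,stt[i],o[q])
d=abs(o["w7.npz"][0]-o["w4.npz"][0])
print(d)
if d<2.5: print(ctrl.hand_in())
E
```

```text
w4.npz [481 373  41  27 479] [np.float64(-157.7), np.float64(-197.3)]
w7.npz [602 364  38  21 363] [np.float64(-272.3), np.float64(-308.8)]
114.60000000000002
```

```bash
python3 - <<'E'
from h import *
th=1.4553;u=np.array([np.cos(th),np.sin(th)]);n=np.array([-u[1],u[0]])
o={}
for q in("w4.npz","w7.npz"):
    s=load(q);f=s["frame"].astype(int)
    m=(f[...,2]>f[...,0]*2.5)&(f[...,2]>f[...,1]*1.5)&(f[...,1]>f[...,0]*1.3)&(f[...,2]>60)
    m[:,:270]=0;m[:,312:]=0;m[:120]=0;m[230:]=0
    k,l,stt,c=cv2.connectedComponentsWithStats(m.astype(np.uint8));i=1+stt[1:,4].argmax()
    a,b=stt[i,0],stt[i,0]+stt[i,2];r=stt[i,1]+stt[i,3]/2
    o[q]=[(atz(s,(x,r),96)[:2]@n+539.25).round(1) for x in(a,b)];print(q,stt[i],o[q])
d=abs(o["w7.npz"][0]-o["w4.npz"][0]);print(d)
if d<2.5: print(ctrl.hand_in())
E
```

```text
w4.npz [287 184  15  26 291] [np.float64(24.9), np.float64(12.9)]
w7.npz [286 141  16  22 300] [np.float64(25.2), np.float64(12.9)]
0.3000000000000007
the job is handed in; nothing more can be done
None
```

The job is handed in with everything released: the small block stands flush and in line with the head (about 0.7 mm off sideways, no measurable gap), the rod is home in the clip and V with its band about 1 mm from midway, the jaw is shut again, and the dial stand, caliper, V-block and jar were not touched.

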